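# Screw down the loose foot of a wobbling spice rack with its key

### The arm

A 6-joint arm with a two-finger parallel gripper is mounted at the origin on the work surface. World frame = base frame: x ahead of the robot, y to its left, z up, the work surface at z = 0. Lengths are in m, angles in rad, forces in N, time in s.
With the tool pointing down it reaches from about 0.35 to 0.975 m from the base axis. Payload 4.9 kg.
Tool frame: the origin (TCP) lies at the very end of the fingers, on their centre line; the grasp point (between the pads) lies 19 mm behind it; z points along the fingers, x is the direction in which the jaws open and shut, and the axes are right-handed (so a half turn about z gives the same grasp; the last joint's range is limited). The gripper opens to 85 mm and grips with 20 to 120 N. Pads are 22 mm wide; open, the fingers measure 114 mm over their backs; the gripper's body (76 mm by 85 mm) begins 54 mm behind the grasp point. The pads swing forward as they close: fully open they stand 13 mm farther back than shut.
Start: joints at [-1.275, 0.053, 1.613, -0, 1.476, -0.119], TCP at [0.252, -0.572, 0.206] pointing down, gripper open.
Joint ranges: [-3.01, 3.01], [-1.01, 2.22], [0.06, 2.58], [-1.02, 4.17], [0.09, 2.62], [-3.14, 3.14]. Speed limits (rad/s): [2.57, 2.57, 3.14, 3.14, 3.14, 3.14].

### API

Orientations are given as a rotation vector (axis times angle).
In Python, from station import ctrl gives the robot as it stands.
- The arm moves only by the shell command python3 -m handwheel 'ROWS' [OPENING] [FORCE]. ROWS is a JSON object of lists of equal length, an entry for each row: "offset": the shift along the world's x, y, z in units of 40 mm (1.0 is 40 mm), a list of three; "roll": the turn about the world's z in units of 6 degrees (1.0 is 6 degrees). A call has exactly 10 rows; each row is the pose to reach, as a shift and turn from the pose commanded when the call began; what a row does not reach only later rows make up. A row lasts 1/10 s, in which the tool goes at most 50 mm and 8.59 degrees, less where a joint would pass 70% of its speed; a pose out of reach is approached as far as the arm can. A call with a gripper value outside its range is refused whole. OPENING is the finger opening in mm, from 0 to 85.4, set as the call begins (- or left out, the last holds). The fingers move at their own pace and stop on an object; FORCE is the grip in N (left out, the last holds). Time passes only in rows, so rows that repeat a pose let the fingers close, or fill a call up. It gives the time, the measured TCP pose, the force and the opening at its end, in the units of the state.
- ctrl.get_obs(): the state, without advancing time (a new reading comes with each control period).
- ctrl.get_image(name): name is "scene" or "top"; returns a dict with "img" (480x640x3 uint8, red, green, blue), "fx", "fy", "cx", "cy" (pixels), "k1" (the pictures are not rectified: a ray, as slopes to the right and down, at radius r is drawn at 1 + k1 r^2 times it, then the intrinsics apply), "T" (4x4, takes a point from camera to world coordinates). Camera axes: x right, y down, z forward; pixel columns grow to the right and rows downward; lengths in m; the calibration is good to about 2 mm. A picture is of the moment at which its call begins. There is no depth.
- ctrl.finish_job(): hands the job in, once; it reports no verdict.
The state is a dict: "t": time; "q": joint angles; "dq": joint speeds; "effort": joint torques, N m; "tool_pos": TCP position; "tool_rot": TCP orientation; "contact_force": force on the tool from outside, world axes, zero at the start; "wrist_torque": the same for the moment, N m; "opening": finger opening in m.
Only numpy, scipy, OpenCV 4.12 (cv2) and the standard library are available. Lean on these libraries where they do the work, as an engineer would, in place of code of your own. Each camera call takes 0.05 s, during which the arm holds its last target.

### The job

The turntable spice rack rocks because the screw foot at one corner does not reach the counter. Take the key from its wooden block, set it into the socket on top of that foot and turn it clockwise, letting go and taking hold again as needed, until the foot bears on the counter and the rack stands firmly and level on all four feet, but not so far that another foot comes loose. Leave the key standing in the socket, let go of it, and do not shove the rack along or disturb the other things.

Things in the scene. Friction and masses are not known exactly. Their poses are not given: they have to be found in the camera images.
- key_handle (a point): Centre of the loose 80 g key's grey handle: a square block 26 x 26 mm wide, 32 mm high, flats facing the point's x and y axes; z up along the key. Below it runs a steel hex shaft, 16 mm across flats, two flats facing the point's x axis, down to the key's end 54 mm below this point. It starts upright in the hole of its wooden block, turned anyhow.
- key_tip (a point): Middle of the key's lower end, on its axis, 54 mm below the handle's centre; axes as the handle's. The last 4 mm of the shaft are thinner (12 mm across flats) as a lead-in.
- block: Wooden parking block of the key, fixed, 64 x 64 x 40 mm; origin at the centre of its underside, z up. A hole 22 mm wide and 26 mm deep in the middle of its top holds the key.
- socket_mouth (a point): Middle of the mouth of the recessed hex socket in the screw foot's steel head (30 mm across, 24 mm high), at the top of the head; z up. The mouth is 24 mm across flats and narrows over 3.5 mm to 17 mm across flats. Flats face the point's x axis and every 60 degrees from it. The point turns and sinks with the screw.
- socket_floor (a point): Middle of the socket's floor, 20 mm below the mouth; axes as the mouth's.
- screw (a joint): Turn of the screw foot, rad: 0 = fully up, growing clockwise seen from above, to a stop at 8.8. Foot and head sink 10 mm a turn (1.59 mm per rad). With the rack level the pad first meets the counter at 5.65, when the head's underside is 6 mm above the base's top. It turns with a friction of about 0.05 N m and stays where it is left.
- pad_under (a point): Middle of the underside of the screw foot's rubber pad (28 mm wide, straight below the socket). The counter is at height 0. The pad is springy, 2 N per mm: about 1 mm (0.6 rad) past first touch makes it bear well; beyond about 2.5 mm another foot begins to lift.
- pad: The rubber pad of the screw foot; origin at the middle of its underside, z up.
- rack: Spice rack, black plastic, loose, 1.4 kg: square base 214 mm wide, 20 to 32 mm above the counter; 156 mm tray, three jars up to 118 mm high on the half away from the screw foot, which is at x -88, y +88 mm. Origin: centre of the base, at the level of its feet; z up. It rests on its three plain feet; a press of about 2 N at the screw foot tips it that way.
- foot_far: Plain rubber foot, 24 mm wide, 20 mm high, opposite the screw foot (x +88, y -88 mm on the rack); origin at the middle of its underside.
- foot_left: Plain rubber foot like it, at x +88, y +88 mm on the rack.
- foot_near: Plain rubber foot like it, at x -88, y -88 mm on the rack.
- bottle: Bystander: red aluminium bottle, 68 mm wide, 200 mm high; origin at the centre of its underside, z up.
- cup: Bystander: blue silicone cup with stepped sides, 86 mm wide at the rim, 72 mm high; origin at the centre of its underside, z up.
- container: Bystander: closed glass container with clip-on lid, about 134 x 184 x 65 mm; origin at the centre of its underside, z up.
- spork: Bystander: bamboo spork lying flat, 178 mm long along its x, 34 mm wide, 6 mm thick; origin near the middle of its underside.
Not all that is in view belongs to the job. Leave any red look-alike of the part that bears key_handle alone.

How it is judged:
By the outcome, as a careful person would: the job done as asked, in the order asked, and still so for the second after the job is handed in, with the robot touching nothing.
It also fails if it takes over 72 s, if anything falls off the work surface, if the arm or the gripper's body presses on something with over 40 N, if the wrist force passes 120 N, or if a joint passes its speed limit or range.

## Working session

There is one attempt and no reset: what is moved stays moved. The work goes in short steps, Python scripts to look and compute and a shell command to move; the robot and the scene stay as the last step left them, time stands still between calls to the robot, and variables do not carry over. Pictures are saved under pics/ and viewed, and the job is handed in when it is done.

```bash
mkdir -p pics; ls; cat > h.py <<'E'
from station import ctrl
import cv2, numpy as np
def snap(name,out,crop=None,scale=1):
    d=ctrl.get_image(name); im=cv2.cvtColor(d["img"],cv2.COLOR_RGB2BGR)
    cv2.imwrite(f"pics/{out}_raw.png",im)
    np.save(f"pics/{out}_T.npy",{k:v for k,v in d.items() if k!="img"},allow_pickle=True)
    if crop: 
        x0,y0,x1,y1=crop; im=im[y0:y1,x0:x1]
    if scale!=1: im=cv2.resize(im,None,fx=scale,fy=scale,interpolation=cv2.INTER_CUBIC)
    cv2.imwrite(f"pics/{out}.png",im); return d
def crop(src,out,c,scale):
    im=cv2.imread(f"pics/{src}_raw.png");x0,y0,x1,y1=c
    cv2.imwrite(f"pics/{out}.png",cv2.resize(im[y0:y1,x0:x1],None,fx=scale,fy=scale,interpolation=cv2.INTER_CUBIC))
def cal(src): return np.load(f"pics/{src}_T.npy",allow_pickle=True).item()
def ray(c,u,v):
    K=np.array([[c["fx"],0,c["cx"]],[0,c["fy"],c["cy"]],[0,0,1.]])
    x,y=(u-c["cx"])/c["fx"],(v-c["cy"])/c["fy"]
    a,b=x,y
    for _ in range(30):
        s=1+c["k1"]*(a*a+b*b); a,b=x/s,y/s
    T=np.array(c["T"]); return T[:3,3],T[:3,:3]@np.array([a,b,1.])
def atz(c,u,v,z):
    o,d=ray(c,u,v); return o+d*(z-o[2])/d[2]
def proj(c,p):
    T=np.array(c["T"]); q=T[:3,:3].T@(np.array(p)-T[:3,3]); a,b=q[0]/q[2],q[1]/q[2]; s=1+c["k1"]*(a*a+b*b)
    return np.array([c["fx"]*a*s+c["cx"],c["fy"]*b*s+c["cy"]])
def tri(c1,p1,c2,p2):
    o1,d1=ray(c1,*p1);o2,d2=ray(c2,*p2)
    A=np.stack([d1,-d2],1);t=np.linalg.lstsq(A,o2-o1,rcond=None)[0]
    a=o1+d1*t[0];b=o2+d2*t[1];return (a+b)/2,np.linalg.norm(a-b)
E
python3 - <<'E'
from h import *
for n in("scene","top"):
    d=snap(n,n+"0"); print(n,d["fx"],d["cx"],d["cy"],d["k1"],np.round(d["T"],3).tolist())
o=ctrl.get_obs();print(o)
E
```

```text
pics
scene 591.4833061629439 316.4915133092281 236.71981413278965 0.00252418258255869 [[0.188, 0.583, -0.79, 1.602], [0.982, -0.119, 0.145, -0.207], [-0.009, -0.803, -0.595, 0.891], [0.0, 0.0, 0.0, 1.0]]
top 554.4405635352692 332.1620825491965 242.4495865950476 -0.14027893509809056 [[0.016, -0.992, 0.127, 0.335], [-1.0, -0.014, 0.023, -0.03], [-0.021, -0.127, -0.992, 1.519], [0.0, 0.0, 0.0, 1.0]]
{'t': 0.1, 'q': array([-1.27501148e+00,  5.33201912e-02,  1.61418865e+00, -2.81019303e-05,
        1.47600247e+00, -1.19021064e-01]), 'dq': array([-0.00054968, -0.00259926, -0.0018039 , -0.00054442, -0.0006336 ,
       -0.00249276]), 'effort': array([ 9.63926723e-04, -3.94901741e+01, -3.71363068e+01, -9.45578813e-05,
        3.94356539e-03,  5.01805062e-06]), 'tool_pos': array([ 0.25167878, -0.57140014,  0.20444872]), 'tool_rot': array([-2.63025918e+00,  1.71573107e+00,  2.33818357e-03]), 'contact_force': array([ 0.03418847,  0.41301239, -0.6761297 ]), 'wrist_torque': array([-0.00121345, -0.06302681, -0.03776257]), 'opening': 0.08509889799730126}
```

View pics/scene0.png

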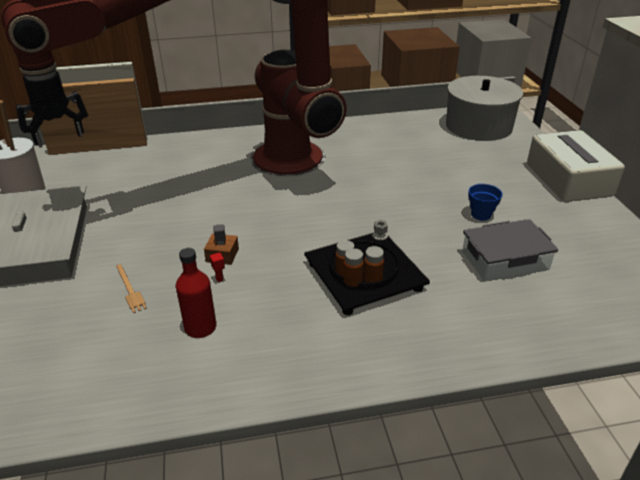

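View pics/top0.png

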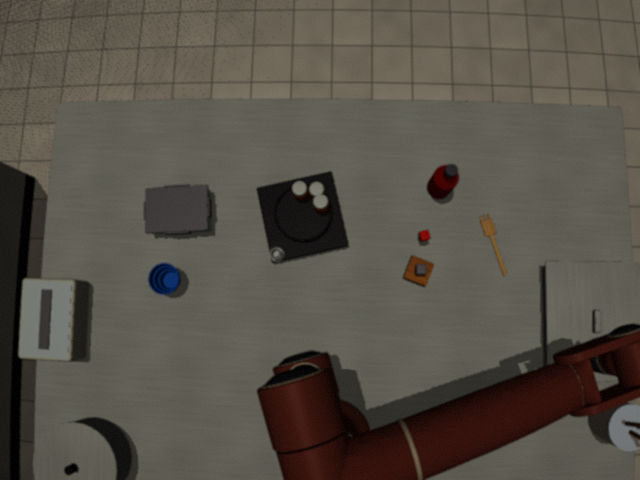

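Scene: grey key on its wooden block at (220,238), red look-alike at (218,266), rack at (365,270), screw head at (380,229). Top: block (419,270), screw head (278,254).

```bash
python3 - <<'E'
from h import *
a=lambda s,c,k:(crop(s,"t",c,k),cv2.imread("pics/t.png"))[1]
cv2.imwrite("pics/c1.png",np.hstack([a("top0",(390,220,450,295),8)[:600,:480]]))
cv2.imwrite("pics/c2.png",a("top0",(250,165,355,270),5.7))
cv2.imwrite("pics/c3.png",a("scene0",(190,210,260,290),7))
cv2.imwrite("pics/c4.png",a("scene0",(295,205,435,320),5))
E
```

```text
(no output)
```

View pics/c1.png

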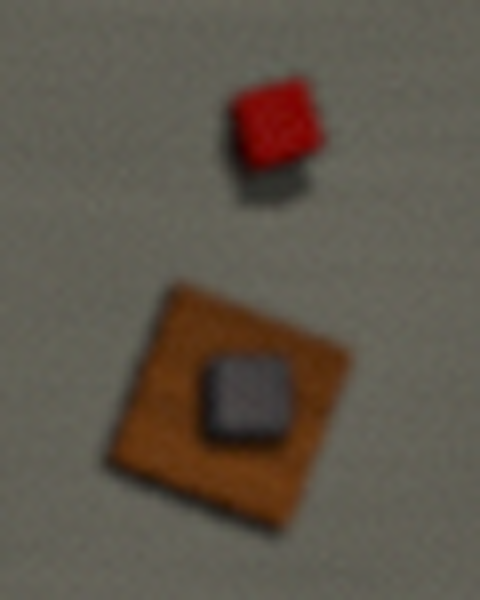

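View pics/c2.png

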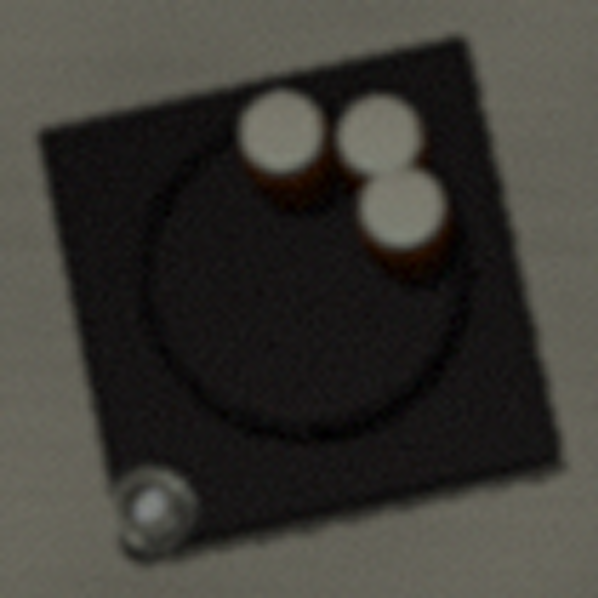

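View pics/c3.png

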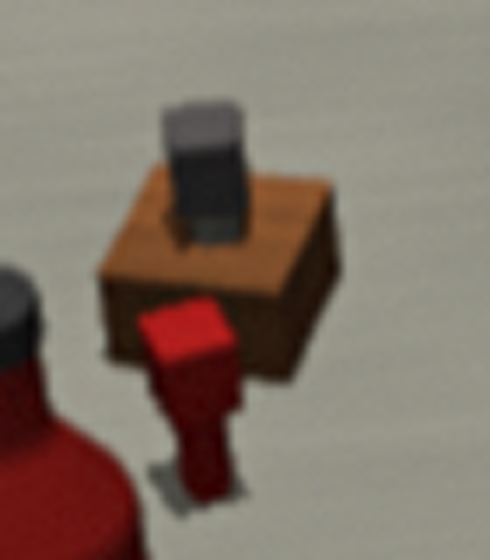

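View pics/c4.png

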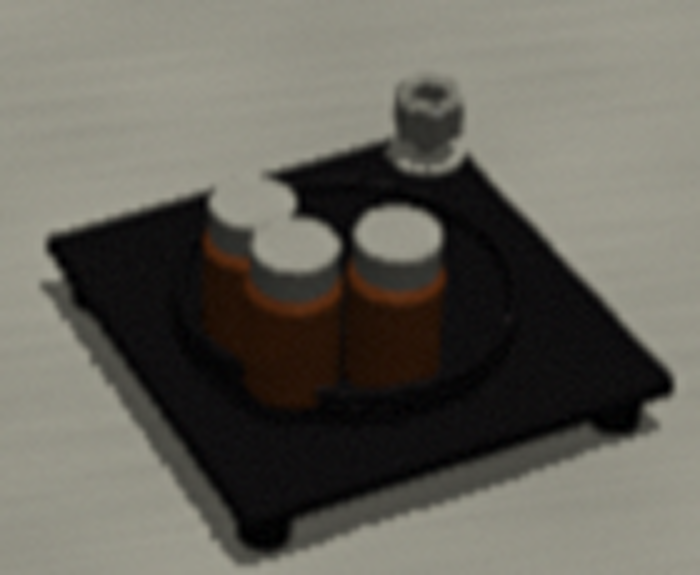

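```bash
python3 - <<'E'
from h import *
a=lambda s,c,k:(crop(s,"t",c,k),cv2.imread("pics/t.png"))[1]
x=np.hstack([a("top0",(262,240,292,270),13),a("scene0",(365,212,395,242),13)])
y=cv2.convertScaleAbs(x,alpha=1.6)
cv2.imwrite("pics/c5.png",y)
c1,c2=cal("top0"),cal("scene0")
print(tri(c1,(420.8,268.8),c2,(218.6,227.4)))
p=atz(c1,420.8,268.8,.084);print(p,proj(c2,p))
E
```

```text
(array([ 0.45229896, -0.22791294,  0.08607516]), np.float64(0.001185550786692463))
[ 0.45250618 -0.22760253  0.084     ] [219.09037444 228.16295418]
```

View pics/c5.png

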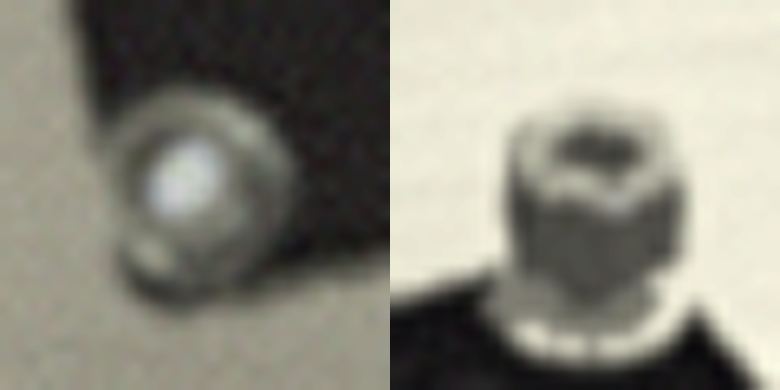

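```bash
python3 - <<'E'
from h import *
c1,c2=cal("top0"),cal("scene0")
f=lambda x,y:((x+.5)/5.7-.5+250,(y+.5)/5.7-.5+165)
A,B,C=[atz(c1,*f(*p),.032) for p in((40,135),(463,38),(562,465))]
print(A,B,C,np.linalg.norm(A-B),np.linalg.norm(B-C))
# scene corners: left, front, right  crop4/5
g=lambda x,y:((x+.5)/5-.5+295,(y+.5)/5-.5+205)
for p in((48,238),(243,522),(672,380)): print("scene",atz(c2,*g(*p),.028))
ctr=(A+C)/2; print("ctr",ctr)
v=(B-C);v=v/np.linalg.norm(v);w=(B-A);w/=np.linalg.norm(w)
print(v,w)
# rack x ~ v (away), y ~ -w (left)
th=(np.arctan2(v[1],v[0])+np.arctan2(w[1],w[0])+np.pi/2)/2;print("yaw",np.degrees(th))
R=lambda x,y:ctr[:2]+np.array([np.cos(th)*x-np.sin(th)*y,np.sin(th)*x+np.cos(th)*y])
s=R(-88e-3,88e-3);print("screw",s)
for z in(.062,.066,.071):print(z,proj(c1,[*s,z]),proj(c2,[*s,z]))
u1=(262+(205+.5)/13-.5,240+(180+.5)/13-.5);u2=(365+(207+.5)/13-.5,212+(152+.5)/13-.5)
print(u1,u2,tri(c1,u1,c2,u2))
# synthetic projection: circle top
E
```

```text
[0.67275538 0.21572099 0.032     ] [0.72275494 0.01177886 0.032     ] [ 0.51543609 -0.03861534  0.032     ] 0.2099817804220901 0.213355757104061
scene [ 0.51158203 -0.03669405  0.028     ]
scene [0.71886074 0.01050798 0.028     ]
scene [0.66776266 0.21752758 0.028     ]
ctr [0.59409574 0.08855283 0.032     ]
[0.97170496 0.23619796 0.        ] [ 0.23811377 -0.97123727  0.        ]
yaw 13.718744523057339
screw [0.48773651 0.1531726 ]
0.062 [275.79264914 254.17296834] [379.75989536 225.43975974]
0.066 [275.60862177 254.01227259] [379.84994522 224.08618526]
0.071 [275.37718948 253.81017733] [379.96293439 222.38783653]
(277.3076923076923, 253.3846153846154) (380.46153846153845, 223.23076923076923) (array([0.48969961, 0.15100958, 0.06981127]), np.float64(0.005634671505313872))
```

```bash
cat >> h.py <<'E'
def overlay(src,pls,c,k,out,gain=1.5):
    im=cv2.imread(f"pics/{src}_raw.png");x0,y0,x1,y1=c
    im=cv2.convertScaleAbs(cv2.resize(im[y0:y1,x0:x1],None,fx=k,fy=k,interpolation=cv2.INTER_CUBIC),alpha=gain)
    cc=cal(src)
    for pts,col,closed in pls:
        q=np.array([((proj(cc,p)-[x0,y0])+.5)*k-.5 for p in pts]).round().astype(int)
        cv2.polylines(im,[q],closed,col,1)
    if out: cv2.imwrite(f"pics/{out}.png",im)
    return im
def circ(x,y,z,r,n=32,a0=0): return [[x+r*np.cos(t),y+r*np.sin(t),z] for t in a0+np.arange(n)*2*np.pi/n]
def rackpls(cx,cy,th,top):
    R=lambda x,y,z:[cx+np.cos(th)*x-np.sin(th)*y,cy+np.sin(th)*x+np.cos(th)*y,z]
    L=.107;o=[]
    for z,col in((.02,(0,128,255)),(.032,(0,255,0))): o.append(([R(*p,z) for p in((L,L),(L,-L),(-L,-L),(-L,L))],col,True))
    s=R(-.088,.088,top)
    o+=[(circ(s[0],s[1],top,.015),(0,0,255),True),(circ(s[0],s[1],top-.024,.015),(255,0,255),True)]
    return o,s
E
python3 - <<'E'
from h import *
o,s=rackpls(.5933,.0885,np.radians(13.4),.070);print(s)
overlay("top0",o,(250,165,355,270),5.7,"o1");overlay("scene0",o,(295,205,435,320),5,"o2")
cv2.imwrite("pics/o3.png",np.hstack([overlay("top0",o,(262,240,292,270),13,None),overlay("scene0",o,(365,212,395,242),13,None)]))
E
```

```text
[np.float64(0.48730190721008726), np.float64(0.15371046177494105), 0.07]
```

View pics/o1.png

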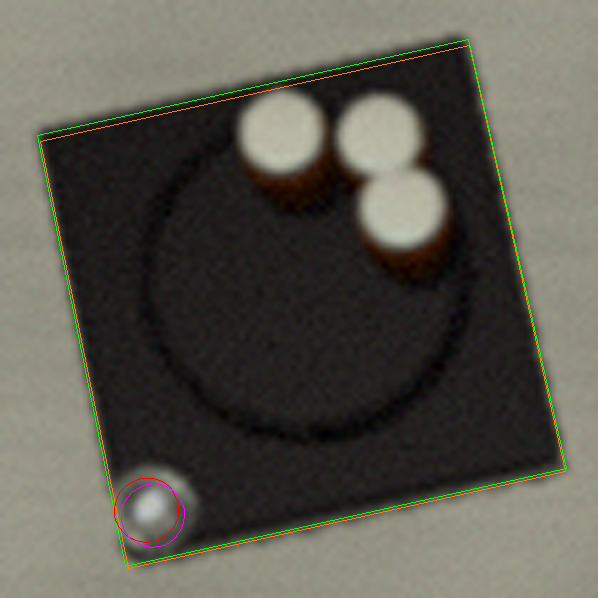

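View pics/o2.png

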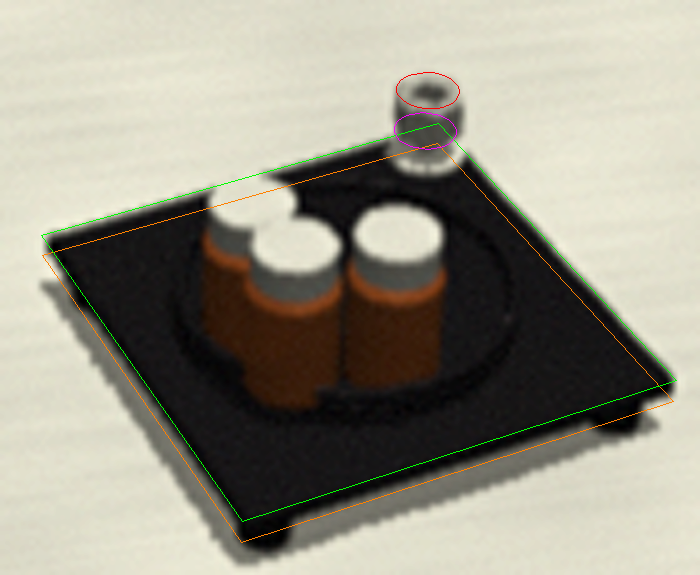

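View pics/o3.png

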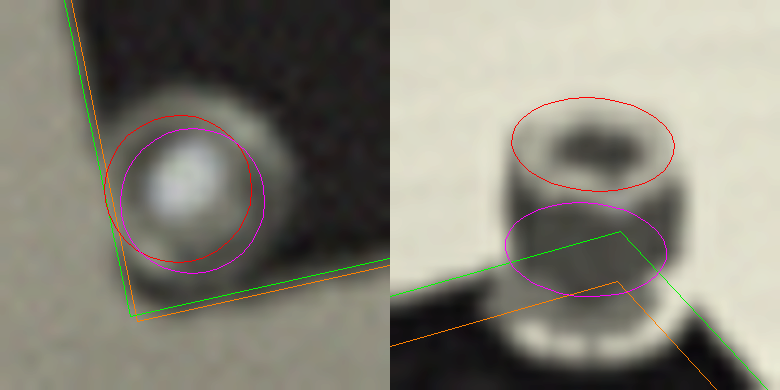

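```bash
python3 - <<'E'
from h import *
def sq(x,y,z,w,th): return [[x+w*np.cos(th+t)/np.sqrt(2),y+w*np.sin(th+t)/np.sqrt(2),z] for t in np.radians([45,135,225,315])]
def pl(x,y,th,bx,by,bt):
    return [(sq(x,y,.084,.026,th),(0,255,0),True),(sq(x,y,.052,.026,th),(255,255,0),True),(sq(bx,by,.04,.064,bt),(0,0,255),True)]
o=pl(.4522,-.2278,np.radians(2),.4524,-.2275,np.radians(-17))
cv2.imwrite("pics/o4.png",np.hstack([overlay("top0",o,(400,250,440,290),10,None,2),overlay("scene0",o,(200,220,240,260),10,None,2)]))
E
```

```text
(no output)
```

View pics/o4.png

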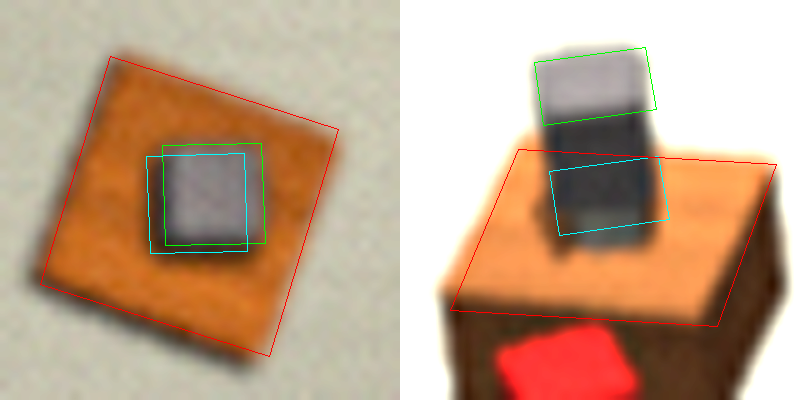

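```bash
python3 - <<'E'
from h import *
def sq(x,y,z,w,th): return [[x+w*np.cos(th+t)/np.sqrt(2),y+w*np.sin(th+t)/np.sqrt(2),z] for t in np.radians([45,135,225,315])]
def pl(x,y,th,bx,by,bt):
    return [(sq(x,y,.084,.026,th),(0,255,0),True),(sq(x,y,.052,.026,th),(255,255,0),True),(sq(bx,by,.04,.064,bt),(0,0,255),True)]
o=pl(.4530,-.2285,np.radians(-5),.4510,-.2275,np.radians(-19))
cv2.imwrite("pics/o5.png",np.hstack([overlay("top0",o,(400,250,440,290),10,None,2),overlay("scene0",o,(200,220,240,260),10,None,2)]))
E
```

```text
(no output)
```

View pics/o5.png

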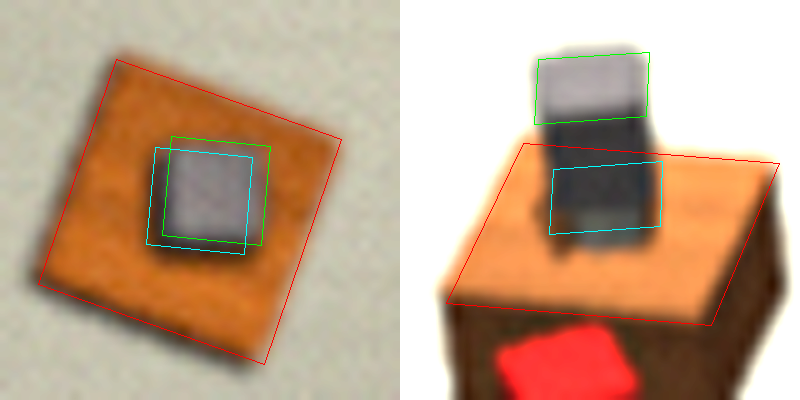

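```bash
python3 -m handwheel '{"offset":[[0.6,1.0,0],[1.2,2.0,0],[1.8,3.1,0],[2.4,4.1,0],[3.0,5.1,0],[3.6,6.2,0],[4.2,7.2,0],[4.8,8.2,0],[5.02,8.57,-0.5],[5.02,8.57,-1.3]],"roll":[-0.5,-1,-1.5,-2,-2.5,-3,-3.5,-4,-4.47,-4.47]}' 56 60
python3 - <<'E'
from h import *
o=ctrl.get_obs();print(o["tool_pos"],o["tool_rot"],o["q"],o["contact_force"],o["t"])
snap("top","top1");snap("scene","scene1")
cv2.imwrite("pics/o6.png",np.hstack([overlay("top1",[],(400,240,450,290),8,None,1.6),overlay("scene1",[],(190,200,240,250),8,None,1.6)]))
E
```

```text
t: 1.1
tool_pos: [0.4552, -0.2278, 0.1554]
tool_rot: [-2.164, 2.275, -0.008]
contact_force: [0.5, -1.3, -1.8]
opening: 0.0556
[ 0.45522575 -0.22775648  0.15536643] [-2.16425694  2.27492791 -0.00806285] [-6.10540991e-01 -1.97455173e-01  1.93491588e+00  5.86306909e-04
  1.39877515e+00  1.01000714e+00] [ 0.45850818 -1.27472982 -1.80895761] 1.1
```

View pics/o6.png

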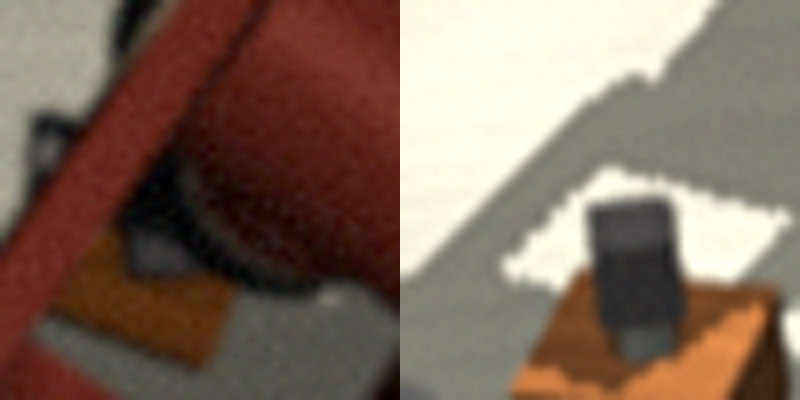

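```bash
python3 -m handwheel '{"offset":[[0,0,0],[0,0,-0.5],[0,0,-1.0],[0,0,-1.4],[0,0,-1.7],[0,0,-2.0],[0,0,-2.3],[0,0,-2.6],[0,0,-2.6],[0,0,-2.6]],"roll":[0,0,0,0,0,0,0,0,0,0]}' 56 60
python3 - <<'E'
from h import *
o=ctrl.get_obs();print(o["tool_pos"],o["contact_force"],o["t"])
snap("scene","scene2",(150,150,300,300),4)
E
```

```text
t: 2.2
tool_pos: [0.4526, -0.2291, 0.0494]
tool_rot: [2.161, -2.28, -0.001]
contact_force: [-0.3, 0.3, 0.9]
opening: 0.0558
[ 0.452607   -0.22912337  0.04942017] [-0.2890589   0.3433094   0.87792589] 2.2
```

View pics/scene2.png

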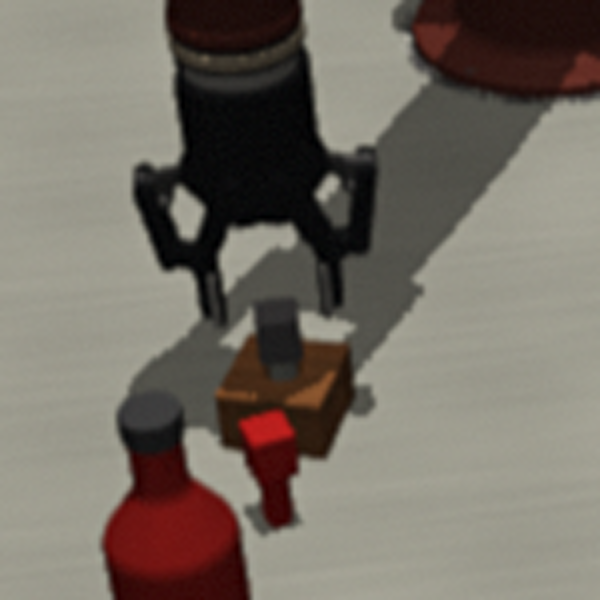

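```bash
python3 - <<'E'
from h import *
c=cal("scene2")
for z in(.049,.06,.07,.08,.1):print(z,4*(proj(c,[.4526,-.2291,z])-[150,150]), 4*(proj(c,[.4526,-.2291-.03,z])-[150,150]))
o=ctrl.get_obs();print(o["tool_pos"],o["q"])
snap("scene","scene3",(150,150,300,300),4)
E
```

```text
0.049 [280.16706878 360.84568359] [229.23981223 366.92276317]
0.06 [278.18583953 345.97526953] [227.01335757 352.03417677]
0.07 [276.36849771 332.33545639] [224.97101697 338.37731299]
0.08 [274.53549683 318.57861947] [222.91102199 324.6029087 ]
0.1 [270.82169741 290.70776867] [218.73714083 296.69532643]
[ 0.45299157 -0.22935505  0.04997672] [-6.15348479e-01 -7.73786477e-02  2.01475988e+00  4.49274420e-06
  1.20361932e+00  1.00867128e+00]
```

View pics/scene3.png

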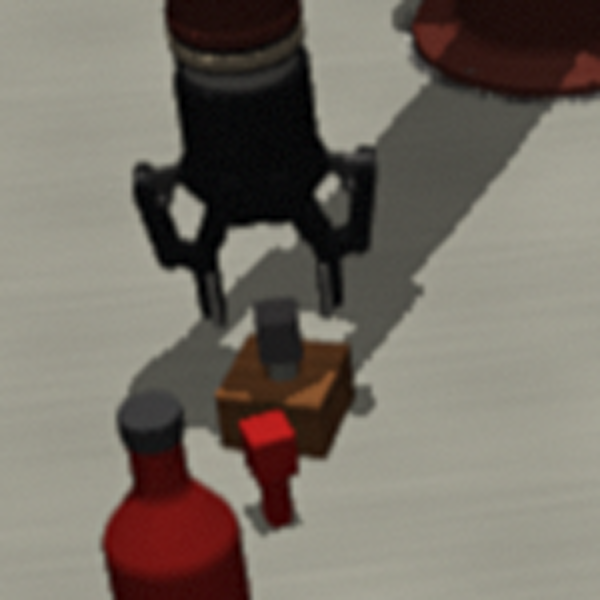

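```bash
python3 - <<'E'
from h import *
c=cal("scene0");u=np.array([.402,-.914,0])
P=np.array([.2517,-.5714,.2044])
for d in(0,.013,.03): print(d,[proj(c,P+[0,0,d]+s*u*.045) for s in(-1,0,1)])
crop("scene0","c7",(0,60,120,180),5)
E
```

```text
0 [array([ 83.74660044, 151.27991977]), array([ 65.03055473, 156.48482883]), array([ 45.76989003, 161.84034569])]
0.013 [array([ 82.43861135, 146.51342092]), array([ 63.60120804, 151.67830765]), array([ 44.21259924, 156.99344162])]
0.03 [array([ 80.70656445, 140.20200754]), array([ 61.70811631, 145.31275873]), array([ 42.14966817, 150.57322586])]
```

View pics/c7.png

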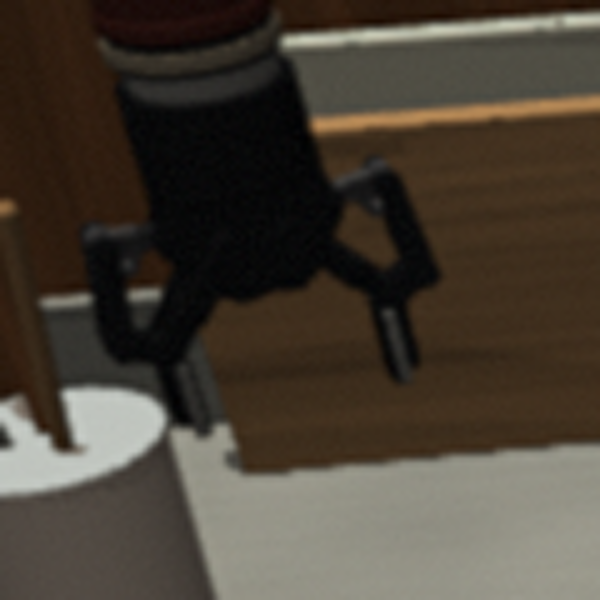

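```bash
python3 - <<'E'
from h import *
c=cal("scene0");t=cal("top0")
print(proj(c,[0,0,0]),proj(c,[0,0,.02]),proj(c,[.075,0,0]),proj(c,[0,.075,0]),proj(c,[0,-.075,0]))
print(proj(t,[0,0,0]),proj(t,[0,0,.2]))
for d in(0,.03):
  for x in(.4552,.41): print(d,x,proj(t,[x,-.2278+.035,.1554+d]),proj(t,[x,-.2278-.035,.1554+d]))
crop("top1","c8",(370,200,480,310),5)
crop("scene0","c9",(220,40,360,200),3.5)
E
```

```text
[287.74668704 157.81490025] [287.49604246 152.05924844] [291.49205245 169.81299885] [311.62986386 155.40529724] [263.57646943 160.25277079]
[331.01746806 437.53852281] [329.04191475 456.32216488]
0 0.4552 [410.71749578 265.21470949] [438.94203496 265.56957122]
0 0.41 [410.70593102 283.53378694] [439.03287867 283.86613055]
0.03 0.4552 [412.20093028 264.13918132] [441.04431434 264.50223149]
0.03 0.41 [412.19588219 282.86323447] [441.14662113 283.20184696]
```

View pics/c8.png

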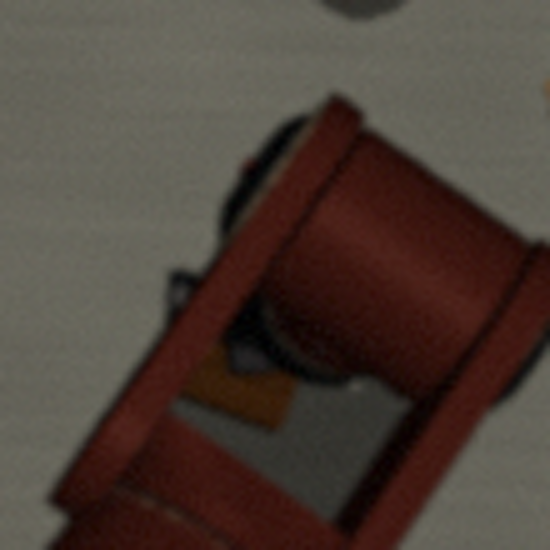

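View pics/c9.png

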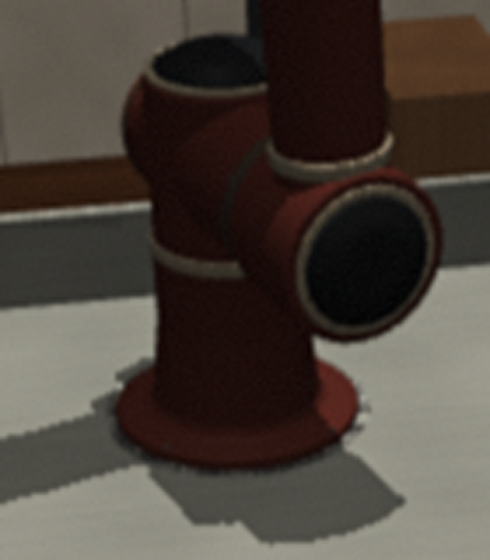

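```bash
python3 -m handwheel '{"offset":[[0,0,0],[0,0,0],[0,0,0],[0,0,0],[0,0,0],[0,0,0],[0,0,0],[0,0,0],[0,0,0],[0,0,0]],"roll":[0,0,0,0,0,0,0,0,0,0]}' 34 20
python3 - <<'E'
from h import *
snap("scene","scene4",(190,180,260,250),8)
E
```

```text
t: 3.3
tool_pos: [0.4527, -0.2292, 0.0496]
tool_rot: [-2.161, 2.28, 0.0]
contact_force: [-0.1, 0.2, -0.0]
opening: 0.0342
```

View pics/scene4.png

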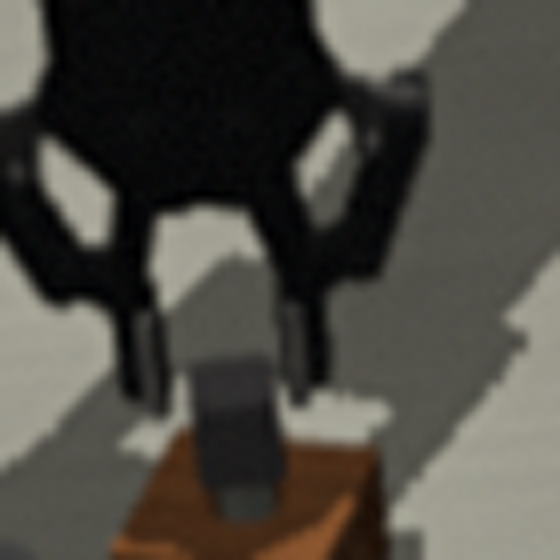

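```bash
python3 -m handwheel '{"offset":[[0,0,0],[0,0,0],[0,0,0],[0,0,-0.05],[0,0,-0.1],[0,0,-0.15],[0,0,-0.2],[0,0,-0.25],[0,0,-0.25],[0,0,-0.25]],"roll":[0,0,0,0,0,0,0,0,0,0]}' 44 20
python3 - <<'E'
from h import *
snap("scene","scene5",(190,180,260,250),8)
E
```

```text
t: 4.35
tool_pos: [0.4526, -0.2292, 0.0395]
tool_rot: [2.161, -2.28, -0.0]
contact_force: [0.8, 0.3, -0.5]
opening: 0.044
```

View pics/scene5.png

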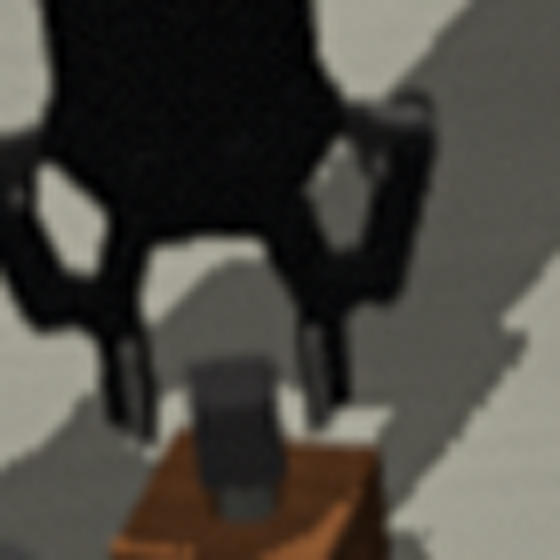

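```bash
python3 -m handwheel '{"offset":[[0,0,-0.03],[0,0,-0.06],[0,0,-0.09],[0,0,-0.12],[0,0,-0.15],[0,0,-0.17],[0,0,-0.19],[0,0,-0.2],[0,0,-0.2],[0,0,-0.2]],"roll":[0,0,0,0,0,0,0,0,0,0]}' 44 20
```

```text
t: 5.4
tool_pos: [0.4527, -0.2292, 0.0316]
tool_rot: [-2.161, 2.28, -0.0]
contact_force: [-0.2, 0.1, -0.9]
opening: 0.0441
```

```bash
python3 -m handwheel '{"offset":[[0,0,-0.02],[0,0,-0.04],[0,0,-0.06],[0,0,-0.08],[0,0,-0.1],[0,0,-0.12],[0,0,-0.12],[0,0,-0.12],[0,0,-0.12],[0,0,-0.12]],"roll":[0,0,0,0,0,0,0,0,0,0]}' 44 20
python3 - <<'E'
from h import *
snap("scene","scene6",(190,180,260,250),8)
E
```

```text
t: 6.4
tool_pos: [0.4527, -0.2292, 0.0268]
tool_rot: [-2.161, 2.28, -0.0]
contact_force: [0.9, 0.3, 0.6]
opening: 0.0441
```

View pics/scene6.png

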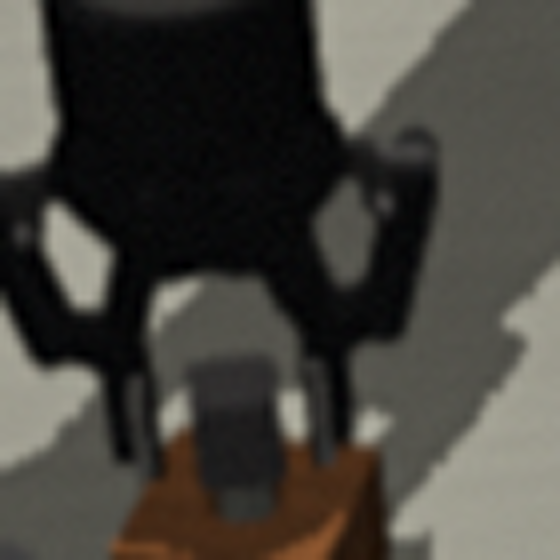

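```bash
python3 -m handwheel '{"offset":[[0,0,0],[0,0,0],[0,0,0],[0,0,0],[0,0,0],[0,0,0],[0,0,0],[0,0,0],[0,0,0],[0,0,0]],"roll":[0,0,0,0,0,0,0,0,0,0]}' 10 60
python3 - <<'E'
from h import *
o=ctrl.get_obs();print(o["contact_force"],o["wrist_torque"])
snap("scene","scene7",(190,180,260,250),8)
E
```

```text
t: 7.45
tool_pos: [0.4528, -0.2293, 0.027]
tool_rot: [-2.161, 2.28, -0.001]
contact_force: [0.0, -0.5, 1.8]
opening: 0.0254
[ 0.0267491  -0.47299761  1.83498205] [-0.07949703 -0.06193157  0.00128994]
```

View pics/scene7.png

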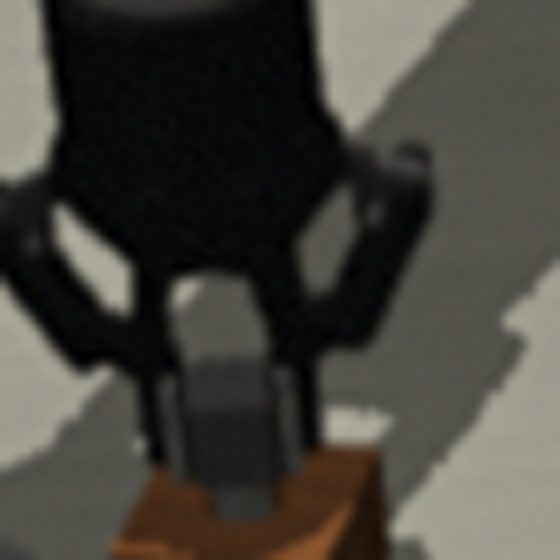

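```bash
python3 -m handwheel '{"offset":[[0,0,0.2],[0,0,0.6],[0,0,1.1],[0,0,1.6],[0,0.5,2.2],[0.1,1.4,2.4],[0.2,2.4,2.4],[0.3,3.4,2.4],[0.4,4.4,2.4],[0.5,5.4,2.4]],"roll":[0,0,0,0.5,1.5,2.8,4.2,5.6,7.0,8.4]}' 10 60
python3 -m handwheel '{"offset":[[0.1,1.0,0],[0.2,2.0,0],[0.3,3.0,0],[0.4,3.6,0],[0.41,4.0,0],[0.41,4.14,0],[0.41,4.14,0],[0.41,4.14,0],[0.41,4.14,0],[0.41,4.14,0]],"roll":[1.4,2.8,4.2,5.6,7.0,8.4,9.8,11.2,12.6,14]}' 10 60
python3 -m handwheel '{"offset":[[0,0,0],[0,0,0],[0,0,0],[0,0,0],[0,0,0],[0,0,0],[0,0,0],[0,0,0],[0,0,0],[0,0,0]],"roll":[1.4,2.8,4.2,5.6,7.0,8.4,9.8,11.2,12.6,14]}' 10 60
python3 - <<'E'
from h import *
o=ctrl.get_obs();print(o["tool_pos"],np.degrees(o["q"]),o["contact_force"],o["wrist_torque"])
snap("scene","scene8",(340,160,440,260),6);snap("top","top8",(240,200,340,300),6)
E
```

```text
t: 8.5
tool_pos: [0.472, -0.0115, 0.1228]
tool_rot: [2.93, -1.134, -0.001]
contact_force: [0.7, -0.5, -0.6]
opening: 0.0251
t: 9.5
tool_pos: [0.4884, 0.1524, 0.1225]
tool_rot: [-2.935, -1.118, 0.002]
contact_force: [0.1, 0.5, -0.6]
opening: 0.0249
t: 10.5
tool_pos: [0.4884, 0.1524, 0.1225]
tool_rot: [-1.433, -2.794, 0.001]
contact_force: [0.2, 0.2, -0.8]
opening: 0.0254
[0.48841293 0.1523585  0.12250318] [ 8.98330034e+00 -8.85536053e+00  1.11972413e+02  4.94093145e-03
  7.69610373e+01 -1.16709761e+02] [ 0.19507259  0.19510402 -0.7840602 ] [-0.01520393  0.04022264  0.01415674]
```

View pics/scene8.png

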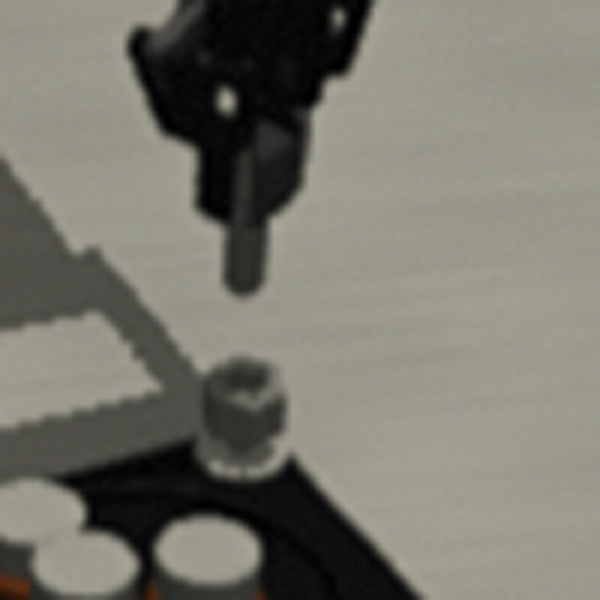

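View pics/top8.png

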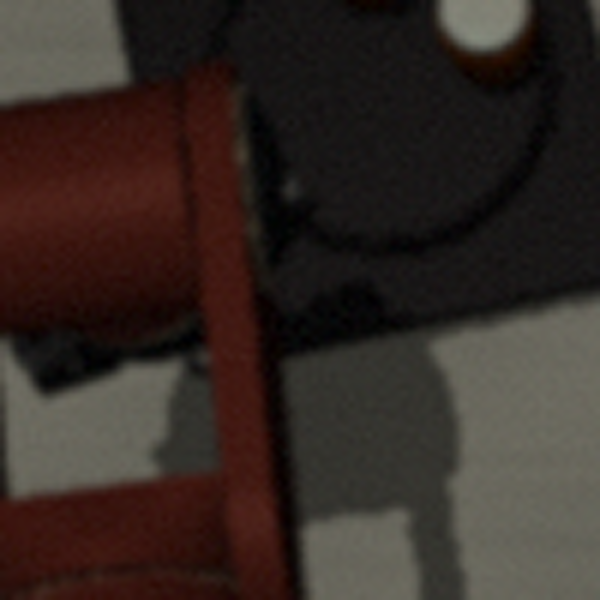

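```bash
python3 - <<'E'
from h import *
x,y=.4884,.1524;tz=.1096
def hexa(z,af,a): return [[x+af/np.sqrt(3)*np.cos(a+t),y+af/np.sqrt(3)*np.sin(a+t),z] for t in np.radians(np.arange(0,360,60))]
o=[(circ(x,y,tz,.0066),(0,0,255),True),(circ(x,y,tz+.004,.0088),(0,255,0),True),(circ(x,y,tz+.038,.0088),(0,255,0),True),
([[x,y,tz],[x,y,tz+.038]],(255,0,0),False)]
for z,c in((.070,(0,0,255)),(.046,(255,0,255)),(.032,(0,255,255))): o.append((circ(x,y,z,.015 if z>.04 else .018),c,True))
overlay("scene8",o,(360,180,400,245),10,"o9",1.8)
E
```

```text
(no output)
```

View pics/o9.png

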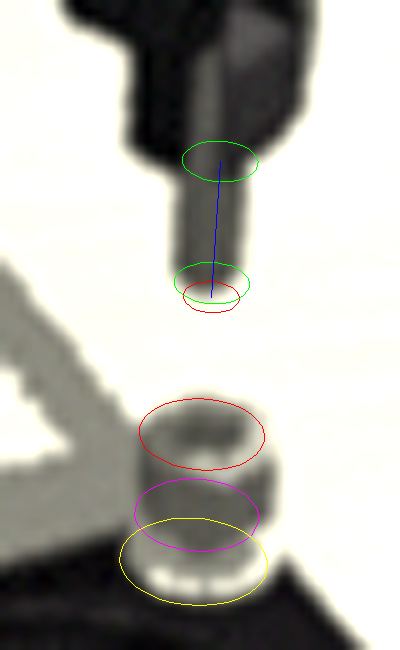

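```bash
python3 - <<'E'
from h import *
x,y=.4884,.1524
o=[]
a=overlay("scene8",o,(366,214,396,244),18,None,1.15)
x,y=.4884+.002,.1524+.001
for z,c in((.068,(0,0,255)),(.044,(255,0,255))): o.append((circ(x,y,z,.015),c,True))
o.append((circ(x,y,.068,.0131),(0,255,0),True))
b=overlay("scene8",o,(366,214,396,244),18,None,1.15)
cv2.imwrite("pics/o10.png",cv2.resize(np.hstack([a,b]),(800,400)))
E
```

```text
(no output)
```

View pics/o10.png

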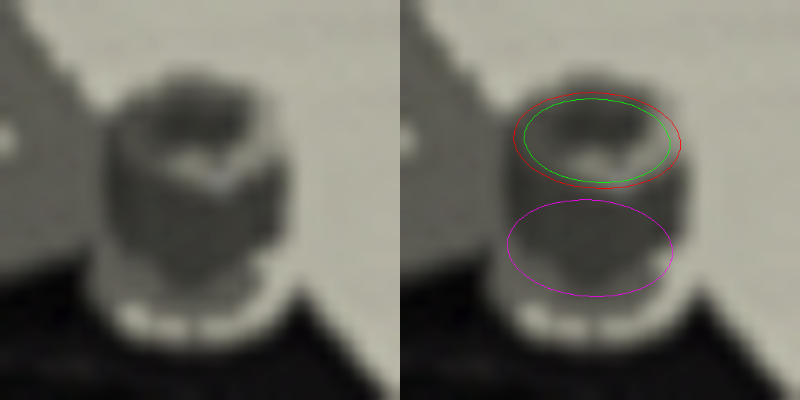

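```bash
python3 -m handwheel '{"offset":[[0.022,0.015,0],[0.022,0.015,-0.2],[0.022,0.015,-0.4],[0.022,0.015,-0.6],[0.022,0.015,-0.7],[0.022,0.015,-0.8],[0.022,0.015,-0.9],[0.022,0.015,-0.95],[0.022,0.015,-1.0],[0.022,0.015,-1.0]],"roll":[1.4,2.8,4.2,5.6,7.0,8.4,8.4,8.4,8.4,8.4]}' 10 60
python3 - <<'E'
from h import *
o=ctrl.get_obs();print(o["tool_pos"],np.degrees(o["q"]),o["contact_force"],o["wrist_torque"])
snap("scene","scene9",(366,194,396,244),12)
E
```

```text
t: 11.6
tool_pos: [0.4898, 0.153, 0.0826]
tool_rot: [-0.119, -3.139, 0.0]
contact_force: [0.1, -0.5, -1.1]
opening: 0.0252
[0.48977146 0.1529962  0.08258234] [ 9.03263204e+00 -6.09348809e+00  1.13545555e+02  1.23491440e-03
  7.25748584e+01 -1.66607231e+02] [ 0.10125906 -0.46202868 -1.14436101] [ 0.00659135 -0.0035926   0.048351  ]
```

View pics/scene9.png

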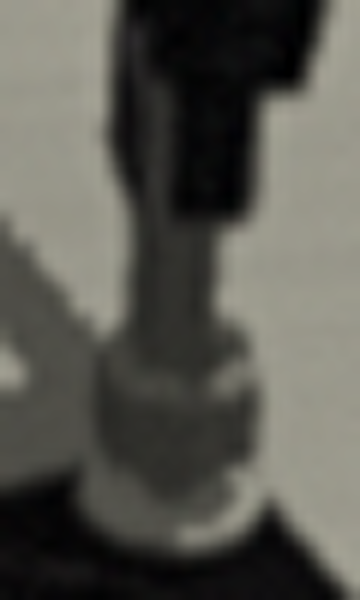

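```bash
python3 -m handwheel '{"offset":[[-0.02,0.015,0],[-0.02,0.015,-0.02],[-0.02,0.015,-0.04],[-0.02,0.015,-0.06],[-0.02,0.015,-0.08],[-0.02,0.015,-0.1],[-0.02,0.015,-0.1],[-0.02,0.015,-0.1],[-0.02,0.015,-0.1],[-0.02,0.015,-0.1]],"roll":[0,0,0,0,0,0,0,0,0,0]}' 10 60
python3 - <<'E'
from h import *
o=ctrl.get_obs();print(o["tool_pos"],o["contact_force"],o["wrist_torque"])
snap("scene","scene10",(366,194,396,244),12)
E
```

```text
t: 12.65
tool_pos: [0.4893, 0.1536, 0.0789]
tool_rot: [0.117, 3.139, 0.0]
contact_force: [0.2, 0.0, -0.4]
opening: 0.0251
[0.48928476 0.15364789 0.07893162] [ 0.20708028  0.02059911 -0.40845277] [ 0.04247617 -0.06744246  0.00241846]
```

View pics/scene10.png

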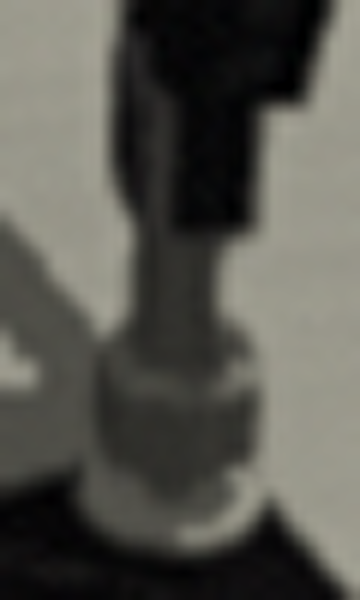

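```bash
python3 -m handwheel '{"offset":[[0,0,-0.02],[0,0,-0.04],[0,0,-0.06],[0,0,-0.08],[0,0,-0.09],[0,0,-0.09],[0,0,-0.09],[0,0,-0.09],[0,0,-0.09],[0,0,-0.09]],"roll":[0,0,0,0,0,0,0,0,0,0]}' 10 60
python3 - <<'E'
from h import *
o=ctrl.get_obs();print(o["tool_pos"],o["contact_force"],o["wrist_torque"])
E
```

```text
t: 13.7
tool_pos: [0.4893, 0.1537, 0.0753]
tool_rot: [0.117, 3.139, 0.0]
contact_force: [0.7, 2.0, 1.9]
opening: 0.0251
[0.48926758 0.15374866 0.07533561] [0.66612604 1.96728307 1.86554331] [ 0.34238709 -0.11624798 -0.03251001]
```

```bash
python3 -m handwheel '{"offset":[[0.005,0.01,0],[0.01,0.02,0],[0.01,0.03,0],[0.01,0.03,0],[0.01,0.03,0],[0.01,0.03,0],[0.01,0.03,0],[0.01,0.03,0],[0.01,0.03,0],[0.01,0.03,0]],"roll":[0,0,0,0,0,0,0,0,0,0]}' 10 60
python3 - <<'E'
from h import *
o=ctrl.get_obs();print(o["tool_pos"],o["contact_force"],o["wrist_torque"])
E
```

```text
t: 14.7
tool_pos: [0.4896, 0.1548, 0.0752]
tool_rot: [0.117, 3.139, -0.0]
contact_force: [1.6, -0.4, 1.6]
opening: 0.025
[0.48959449 0.15475733 0.0751812 ] [ 1.62542017 -0.43707572  1.58250575] [-0.12480951 -0.20678323  0.04848395]
```

```bash
python3 -m handwheel '{"offset":[[0.015,-0.005,0],[0.015,-0.005,0],[0.015,-0.005,-0.01],[0.015,-0.005,-0.02],[0.015,-0.005,-0.03],[0.015,-0.005,-0.04],[0.015,-0.005,-0.04],[0.015,-0.005,-0.04],[0.015,-0.005,-0.04],[0.015,-0.005,-0.04]],"roll":[0,0,-0.5,-1,-1.5,-2,-2.5,-3,-3,-3]}' 10 60
python3 - <<'E'
from h import *
o=ctrl.get_obs();print(o["tool_pos"],o["contact_force"],o["wrist_torque"])
E
```

```text
t: 15.7
tool_pos: [0.4905, 0.1548, 0.0738]
tool_rot: [0.605, 3.082, 0.001]
contact_force: [1.4, 1.5, 1.3]
opening: 0.0252
[0.49046431 0.15482526 0.07380297] [1.40940876 1.46921866 1.27150119] [ 0.10902695 -0.36798998  0.03688578]
```

```bash
python3 -m handwheel '{"offset":[[0.01,0.005,0],[0.02,0.005,0],[0.02,0.005,-0.005],[0.02,0.005,-0.01],[0.02,0.005,-0.015],[0.02,0.005,-0.02],[0.02,0.005,-0.02],[0.02,0.005,-0.02],[0.02,0.005,-0.02],[0.02,0.005,-0.02]],"roll":[0,0,-0.5,-1,-1.5,-2,-2.5,-3,-3,-3]}' 10 60
python3 - <<'E'
from h import *
o=ctrl.get_obs();print(o["tool_pos"],o["contact_force"],o["wrist_torque"])
snap("scene","scene11",(340,190,430,270),8)
E
```

```text
t: 16.7
tool_pos: [0.4909, 0.1548, 0.0724]
tool_rot: [-1.079, -2.95, 0.0]
contact_force: [2.8, 0.8, -1.7]
opening: 0.025
[0.49089973 0.15479403 0.07235991] [ 2.82509337  0.78136021 -1.74554221] [ 0.21238045 -0.62915004  0.0213491 ]
```

View pics/scene11.png

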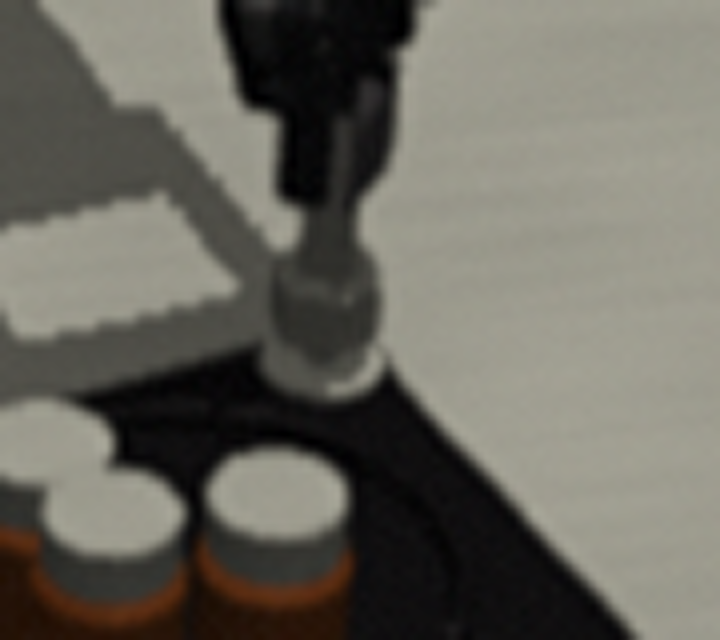

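```bash
python3 -m handwheel '{"offset":[[0.01,0.002,0],[0.02,0.005,0],[0.03,0.008,0],[0.035,0.01,0],[0.035,0.01,0],[0.035,0.01,0],[0.035,0.01,0],[0.035,0.01,0],[0.035,0.01,0],[0.035,0.01,0]],"roll":[0,0,0,0,0,0,0,0,0,0]}' 10 60
python3 - <<'E'
from h import *
o=ctrl.get_obs();print(o["tool_pos"],o["contact_force"],o["wrist_torque"])
E
```

```text
t: 17.75
tool_pos: [0.4919, 0.1552, 0.0725]
tool_rot: [-1.081, -2.949, 0.001]
contact_force: [-1.0, -0.7, -1.4]
opening: 0.0254
[0.49190736 0.15518453 0.07251048] [-0.99699664 -0.66293009 -1.41342365] [-0.07129279  0.33003133  0.00904078]
```

```bash
python3 -m handwheel '{"offset":[[-0.01,-0.003,0],[-0.01,-0.003,-0.02],[-0.01,-0.003,-0.04],[-0.01,-0.003,-0.06],[-0.01,-0.003,-0.08],[-0.01,-0.003,-0.1],[-0.01,-0.003,-0.1],[-0.01,-0.003,-0.1],[-0.01,-0.003,-0.1],[-0.01,-0.003,-0.1]],"roll":[0,0,0,0,0,0,0,0,0,0]}' 10 60
python3 - <<'E'
from h import *
o=ctrl.get_obs();print(o["tool_pos"],o["contact_force"],o["wrist_torque"])
snap("scene","scene12",(340,190,430,270),8)
E
```

```text
t: 18.75
tool_pos: [0.4919, 0.1551, 0.0687]
tool_rot: [-1.081, -2.95, 0.0]
contact_force: [-2.0, -1.2, -0.4]
opening: 0.025
[0.49190636 0.15510147 0.06870577] [-2.03082482 -1.1895052  -0.35854203] [-0.04437955  0.38211318  0.04870073]
```

View pics/scene12.png

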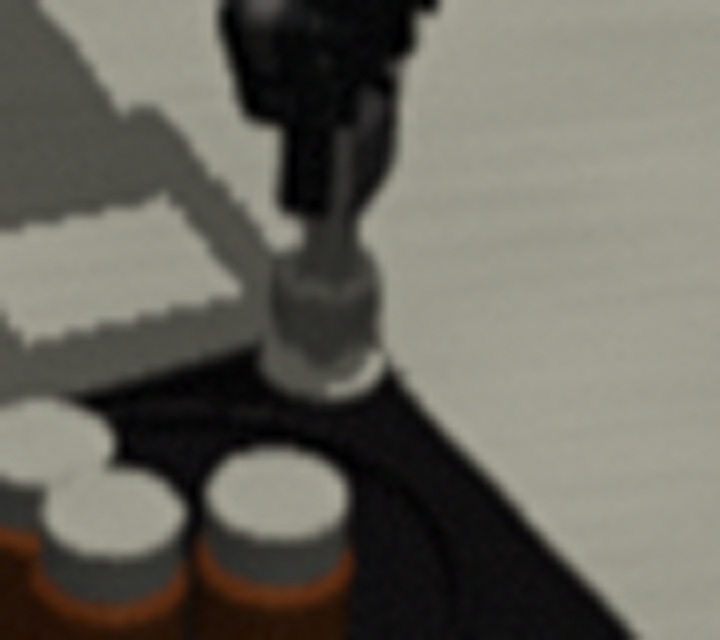

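```bash
python3 -m handwheel '{"offset":[[-0.02,-0.005,0],[-0.02,-0.005,-0.02],[-0.02,-0.005,-0.04],[-0.02,-0.005,-0.06],[-0.02,-0.005,-0.08],[-0.02,-0.005,-0.1],[-0.02,-0.005,-0.1],[-0.02,-0.005,-0.1],[-0.02,-0.005,-0.1],[-0.02,-0.005,-0.1]],"roll":[0,0,0,0,0,0,0,0,0,0]}' 10 60
python3 - <<'E'
from h import *
o=ctrl.get_obs();print(o["tool_pos"],o["contact_force"],o["wrist_torque"])
E
```

```text
t: 19.8
tool_pos: [0.4913, 0.1549, 0.0648]
tool_rot: [1.081, 2.949, 0.0]
contact_force: [1.1, -0.1, -0.9]
opening: 0.0254
[0.49129502 0.15490216 0.0648178 ] [ 1.12170135 -0.08130725 -0.91965765] [ 0.12942594 -0.28870171 -0.03534744]
```

```bash
python3 -m handwheel '{"offset":[[0.008,0.002,0],[0.008,0.002,-0.01],[0.008,0.002,-0.02],[0.008,0.002,-0.03],[0.008,0.002,-0.04],[0.008,0.002,-0.04],[0.008,0.002,-0.04],[0.008,0.002,-0.04],[0.008,0.002,-0.04],[0.008,0.002,-0.04]],"roll":[0,0,0,0,0,0,0,0,0,0]}' 10 60
python3 - <<'E'
from h import *
o=ctrl.get_obs();print(o["tool_pos"],o["contact_force"],o["wrist_torque"])
E
```

```text
t: 20.8
tool_pos: [0.4914, 0.155, 0.0632]
tool_rot: [-1.081, -2.95, 0.0]
contact_force: [0.9, 0.0, -0.7]
opening: 0.0252
[0.49141469 0.15496751 0.06315235] [ 0.94577617  0.01201782 -0.69303602] [ 0.03055866 -0.13651904  0.01864255]
```

```bash
python3 -m handwheel '{"offset":[[0,0,-0.01],[0,0,-0.02],[0,0,-0.03],[0,0,-0.03],[0,0,-0.03],[0,0,-0.03],[0,0,-0.03],[0,0,-0.03],[0,0,-0.03],[0,0,-0.03]],"roll":[0,0,0,0,0,0,0,0,0,0]}' 10 60
python3 - <<'E'
from h import *
o=ctrl.get_obs();print(o["tool_pos"],o["contact_force"],o["wrist_torque"])
snap("scene","scene13",(340,190,430,270),8)
E
```

```text
t: 21.8
tool_pos: [0.4915, 0.1551, 0.0621]
tool_rot: [-1.081, -2.95, -0.0]
contact_force: [-2.2, 1.4, 2.6]
opening: 0.0252
[0.49145578 0.15506762 0.06205327] [-2.2254566   1.44967295  2.55320658] [ 0.16791485  0.35654124 -0.06726961]
```

View pics/scene13.png

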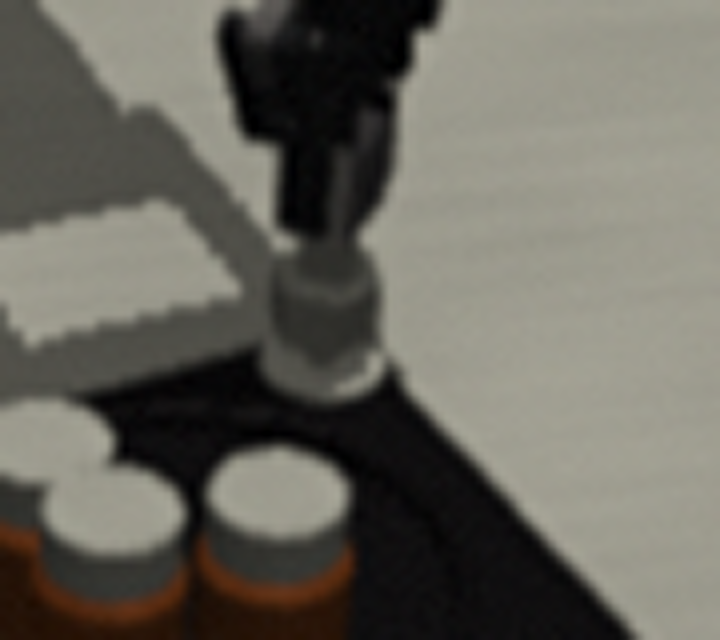

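```bash
python3 -m handwheel '{"offset":[[0,0,0.025],[-0.003,0.003,0.025],[-0.003,0.003,0.02],[-0.003,0.003,0.015],[-0.003,0.003,0.01],[-0.003,0.003,0.005],[-0.003,0.003,0.004],[-0.003,0.003,0.004],[-0.003,0.003,0.004],[-0.003,0.003,0.004]],"roll":[0,0,-1,-2,-3,-4,-5,-5,-5,-5]}' 10 60
python3 - <<'E'
from h import *
o=ctrl.get_obs();print(o["tool_pos"],o["contact_force"],o["wrist_torque"])
snap("scene","scene14",(340,190,430,270),8)
E
```

```text
t: 22.85
tool_pos: [0.4915, 0.1549, 0.0619]
tool_rot: [1.806, 2.57, -0.0]
contact_force: [1.9, 0.2, -1.9]
opening: 0.0251
[0.49151959 0.15489081 0.06193455] [ 1.94934161  0.1729023  -1.91559721] [-5.74539636e-02 -3.36963769e-01 -1.22372219e-04]
```

View pics/scene14.png

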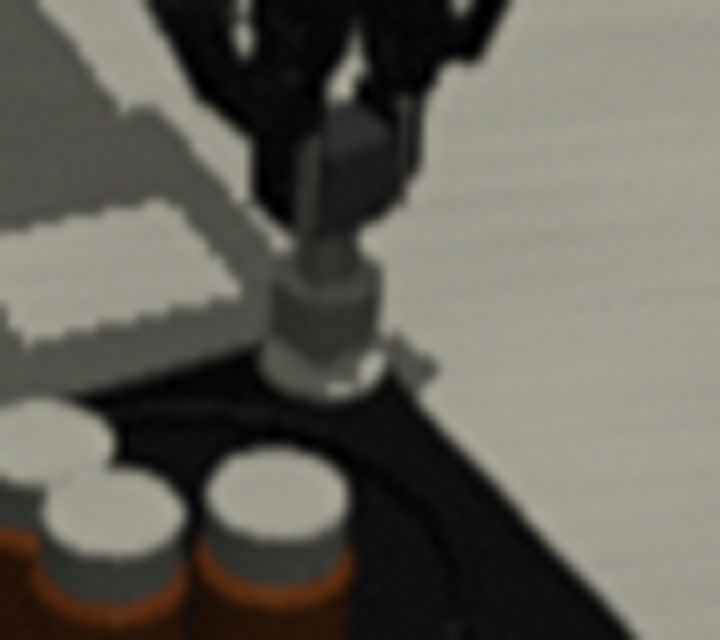

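```bash
python3 -m handwheel '{"offset":[[0.005,0,0],[0.01,0,-0.008],[0.01,0,-0.013],[0.01,0,-0.018],[0.01,0,-0.023],[0.01,0,-0.028],[0.01,0,-0.033],[0.01,0,-0.038],[0.01,0,-0.04],[0.01,0,-0.04]],"roll":[-1.2,-2.4,-3.6,-4.8,-6.0,-7.2,-8.4,-9.6,-10,-10]}' 10 60
python3 - <<'E'
from h import *
o=ctrl.get_obs();print(o["tool_pos"],o["contact_force"],o["wrist_torque"],np.degrees(o["q"][5]))
E
```

```text
t: 23.9
tool_pos: [0.4916, 0.1546, 0.0603]
tool_rot: [2.849, 1.323, -0.001]
contact_force: [1.3, -2.1, -3.1]
opening: 0.025
[0.49155986 0.15460202 0.06028217] [ 1.32258061 -2.09005395 -3.05502886] [-0.42424124 -0.21894916  0.07747871] -40.56832967692709
```

```bash
python3 -m handwheel '{"offset":[[0.002,-0.006,-0.005],[0.004,-0.012,-0.01],[0.004,-0.012,-0.015],[0.004,-0.012,-0.02],[0.004,-0.012,-0.025],[0.004,-0.012,-0.03],[0.004,-0.012,-0.035],[0.004,-0.012,-0.042],[0.004,-0.012,-0.045],[0.004,-0.012,-0.045]],"roll":[-1.2,-2.4,-3.6,-4.8,-6.0,-7.2,-8.4,-9.6,-10,-10]}' 10 60
python3 - <<'E'
from h import *
o=ctrl.get_obs();print(o["tool_pos"],o["contact_force"],o["wrist_torque"],np.degrees(o["q"][5]))
snap("scene","scene15",(320,190,430,280),7)
E
```

```text
t: 24.9
tool_pos: [0.4913, 0.1544, 0.0586]
tool_rot: [3.128, -0.278, -0.002]
contact_force: [-0.0, -2.2, -0.0]
opening: 0.0251
[0.49134859 0.15435286 0.05855697] [-0.04277225 -2.15996519 -0.02541142] [-0.3855631   0.11840325 -0.01556271] 19.339144043756438
```

View pics/scene15.png

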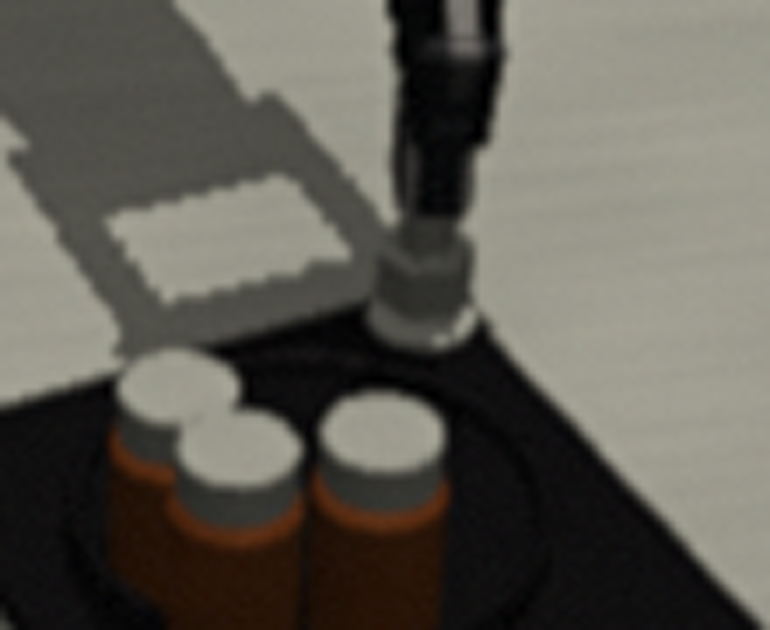

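```bash
python3 -m handwheel '{"offset":[[0,-0.006,-0.005],[-0.003,-0.012,-0.01],[-0.005,-0.018,-0.015],[-0.005,-0.018,-0.02],[-0.005,-0.018,-0.025],[-0.005,-0.018,-0.03],[-0.005,-0.018,-0.035],[-0.005,-0.018,-0.04],[-0.005,-0.018,-0.042],[-0.005,-0.018,-0.042]],"roll":[-1.2,-2.4,-3.6,-4.8,-6.0,-7.2,-8.4,-9.6,-10,-10]}' 10 60
python3 - <<'E'
from h import *
o=ctrl.get_obs();print(o["tool_pos"],o["contact_force"],o["wrist_torque"],np.degrees(o["q"][5]))
E
```

```text
t: 25.95
tool_pos: [0.491, 0.1543, 0.0569]
tool_rot: [2.571, -1.805, -0.003]
contact_force: [-1.7, 0.6, 0.1]
opening: 0.025
[0.49103344 0.15434072 0.05687275] [-1.73181649  0.62142976  0.08594208] [ 0.08054656  0.35693238 -0.00222207] 79.25703932164197
```

```bash
python3 -m handwheel '{"offset":[[-0.006,0.002,-0.005],[-0.012,0.003,-0.01],[-0.012,0.003,-0.015],[-0.012,0.003,-0.02],[-0.012,0.003,-0.025],[-0.012,0.003,-0.03],[-0.012,0.003,-0.035],[-0.012,0.003,-0.04],[-0.012,0.003,-0.042],[-0.012,0.003,-0.042]],"roll":[-1.2,-2.4,-3.6,-4.8,-6.0,-7.2,-8.4,-9.6,-10,-10]}' 10 60
python3 - <<'E'
from h import *
o=ctrl.get_obs();print(o["tool_pos"],o["contact_force"],o["wrist_torque"],np.degrees(o["q"][5]))
snap("scene","scene16",(320,190,430,280),7)
E
```

```text
t: 26.95
tool_pos: [0.4909, 0.1546, 0.0552]
tool_rot: [-1.324, 2.849, 0.002]
contact_force: [-0.8, 2.0, -1.1]
opening: 0.0251
[0.49094039 0.15461857 0.05522012] [-0.78278522  1.95634459 -1.05086933] [ 0.40032043  0.18628252 -0.00553205] 139.25825862926723
```

View pics/scene16.png

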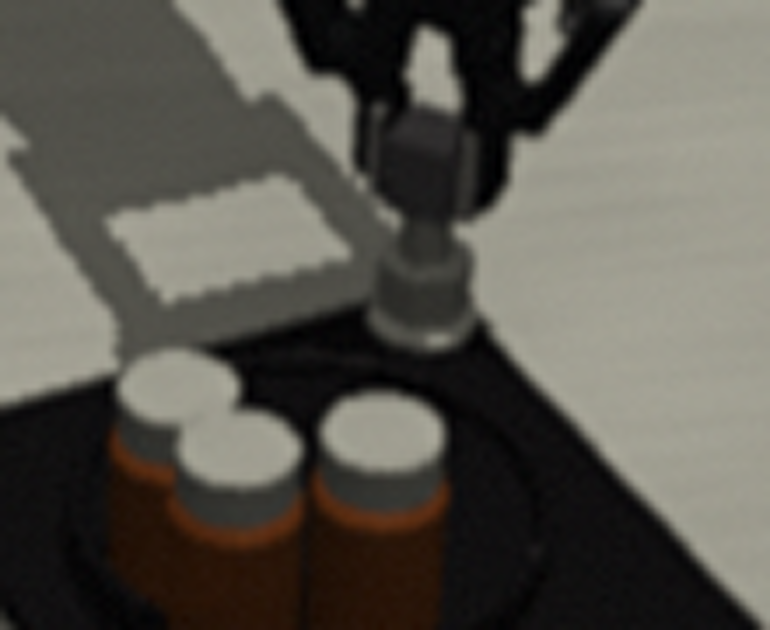

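```bash
python3 -m handwheel '{"offset":[[0,0.006,-0.005],[-0.003,0.012,-0.01],[-0.003,0.012,-0.015],[-0.003,0.012,-0.02],[-0.003,0.012,-0.025],[-0.003,0.012,-0.025],[-0.003,0.012,-0.025],[-0.003,0.012,-0.025],[-0.003,0.012,-0.025],[-0.003,0.012,-0.025]],"roll":[-1.2,-2.4,-3.6,-4.8,-5.8,-5.8,-5.8,-5.8,-5.8,-5.8]}' 10 60
python3 - <<'E'
from h import *
o=ctrl.get_obs();print(o["tool_pos"],o["contact_force"],o["wrist_torque"],np.degrees(o["q"][5]))
E
python3 -m handwheel '{"offset":[[0,0.002,-0.01],[0,0.004,-0.015],[0,0.004,-0.02],[0,0.004,-0.025],[0,0.004,-0.025],[0,0.004,-0.025],[0,0.004,-0.025],[0,0.004,-0.025],[0,0.004,-0.025],[0,0.004,-0.025]],"roll":[0,0,0,0,0,0,0,0,0,0]}' 10 60
python3 - <<'E'
from h import *
o=ctrl.get_obs();print(o["tool_pos"],o["contact_force"],o["wrist_torque"],np.degrees(o["q"][5]))
E
```

```text
t: 28.0
tool_pos: [0.4911, 0.1547, 0.0544]
tool_rot: [-0.41, 3.115, 0.001]
contact_force: [-0.9, 3.2, -0.6]
opening: 0.0249
[0.49110297 0.15470807 0.05436625] [-0.85332793  3.15607103 -0.63339903] [ 0.5401825   0.07177059 -0.01387202] 174.187583831239
t: 29.0
tool_pos: [0.4913, 0.1547, 0.0539]
tool_rot: [-0.409, 3.115, 0.0]
contact_force: [-3.8, 3.0, 5.1]
opening: 0.0252
[0.49126358 0.15474139 0.0539248 ] [-3.81640944  3.03680128  5.05405303] [0.5007519  0.74614088 0.02326759] 174.24622974031374
```

```bash
python3 -m handwheel '{"offset":[[0,0,0.01],[-0.005,0.006,0.02],[-0.01,0.012,0.02],[-0.01,0.012,0.02],[-0.01,0.012,0.02],[-0.01,0.012,0.02],[-0.01,0.012,0.02],[-0.01,0.012,0.02],[-0.01,0.012,0.02],[-0.01,0.012,0.02]],"roll":[0,0,0,0,0,0,0,0,0,0]}' 10 60
python3 - <<'E'
from h import *
o=ctrl.get_obs();print(o["tool_pos"],o["contact_force"],o["wrist_torque"])
E
python3 -m handwheel '{"offset":[[0,0,0],[0,0,0],[0,0,0],[0,0,0],[0,0,0],[0,0,0],[0,0,0],[0,0,0],[0,0,0],[0,0,0]],"roll":[0,0,0,0,0,0,0,0,0,0]}' 60 60
python3 - <<'E'
from h import *
o=ctrl.get_obs();print(o["tool_pos"],o["contact_force"],o["wrist_torque"])
snap("scene","scene17",(295,190,435,320),6)
E
```

```text
t: 30.0
tool_pos: [0.4909, 0.155, 0.0542]
tool_rot: [-0.409, 3.114, -0.0]
contact_force: [0.9, 0.6, 0.7]
opening: 0.0252
[0.49094745 0.15500368 0.05422417] [0.87276235 0.63733989 0.72303652] [ 0.12984449 -0.26988586  0.00160417]
t: 31.0
tool_pos: [0.4907, 0.1551, 0.0542]
tool_rot: [-0.409, 3.115, -0.0]
contact_force: [-0.0, 0.3, 1.2]
opening: 0.0597
[0.49070848 0.15513333 0.05420822] [-0.03664475  0.32005112  1.24013369] [ 0.02781822 -0.07016854 -0.05689923]
```

View pics/scene17.png

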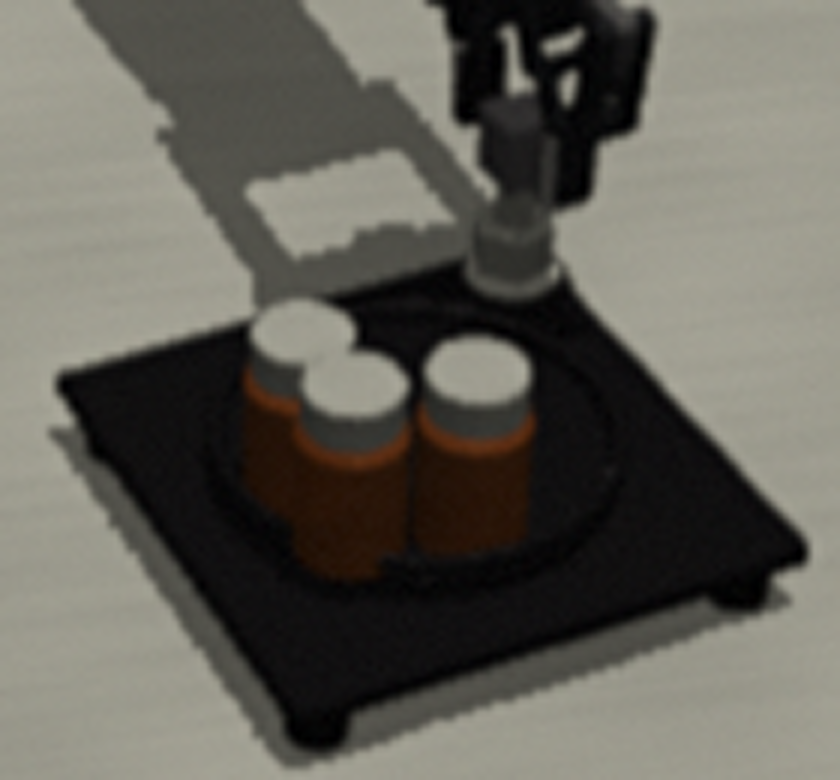

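```bash
python3 -m handwheel '{"offset":[[0,0,0],[0,0,0],[0,0,0],[0,0,0],[0,0,0],[0,0,0],[0,0,0],[0,0,0],[0,0,0],[0,0,0]],"roll":[1.4,2.8,4.2,5.6,7,8.4,9.8,11.2,12.6,14]}' 60 60
python3 -m handwheel '{"offset":[[0,0,0],[0,0,0],[0,0,0],[0,0,0],[0,0,0],[0,0,0],[0,0,0],[0,0,0],[0,0,0],[0,0,0]],"roll":[1,1,1,1,1,1,1,1,1,1]}' 10 60
python3 - <<'E'
from h import *
o=ctrl.get_obs();print(o["tool_pos"],o["contact_force"],o["wrist_torque"],np.degrees(o["q"][5]))
snap("scene","scene18",(295,190,435,320),6)
E
```

```text
t: 32.05
tool_pos: [0.4907, 0.1551, 0.0542]
tool_rot: [2.394, -2.034, 0.0]
contact_force: [-0.4, 0.3, 0.1]
opening: 0.06
t: 33.05
tool_pos: [0.4908, 0.155, 0.0543]
tool_rot: [2.491, -1.914, 0.0]
contact_force: [-0.3, -2.8, 2.4]
opening: 0.0252
[0.49081093 0.15500603 0.05432575] [-0.32024151 -2.78714174  2.37917295] [-0.4763517   0.13604698  0.0293587 ] 84.31426959829126
```

View pics/scene18.png

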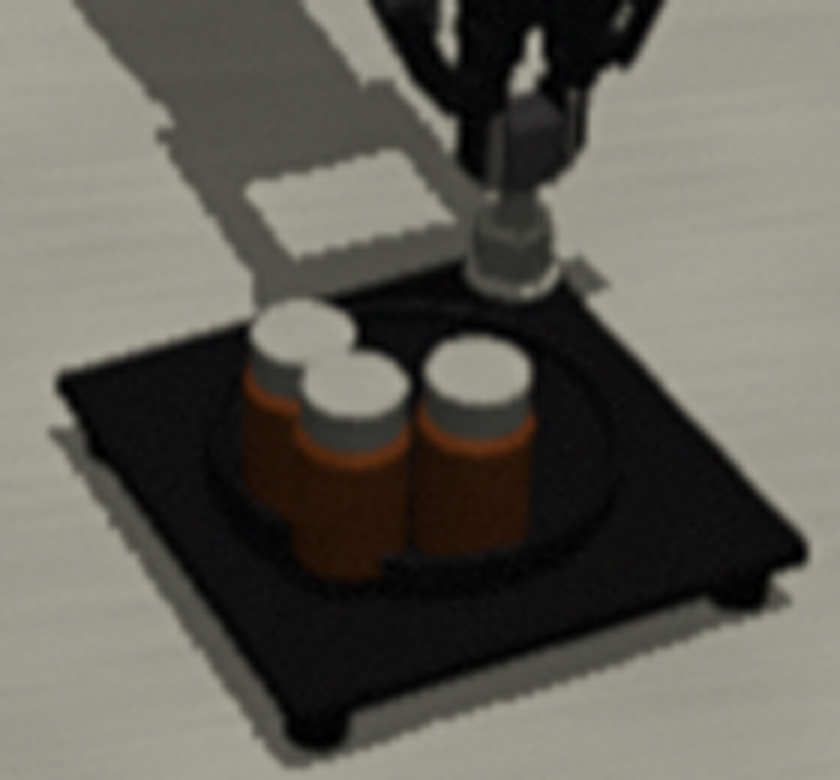

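```bash
python3 -m handwheel '{"offset":[[0,-0.005,0.012],[0,-0.01,0.012],[0,-0.01,0.008],[0,-0.01,0.004],[0,-0.01,0],[0,-0.01,-0.003],[0,-0.01,-0.006],[0,-0.01,-0.006],[0,-0.01,-0.006],[0,-0.01,-0.006]],"roll":[0,0,-0.8,-1.6,-2.4,-3.2,-4.0,-4.4,-4.4,-4.4]}' 10 60
python3 - <<'E'
from h import *
o=ctrl.get_obs();print(o["tool_pos"],o["contact_force"],o["wrist_torque"],np.degrees(o["q"][5]))
E
```

```text
t: 34.1
tool_pos: [0.4908, 0.155, 0.0538]
tool_rot: [-1.989, 2.431, 0.0]
contact_force: [0.9, 0.2, -1.6]
opening: 0.0252
[0.49080182 0.15500882 0.05377881] [ 0.92910052  0.2081977  -1.61662234] [-0.02197184 -0.26399961 -0.00938066] 110.61430805501112
```

```bash
python3 -m handwheel '{"offset":[[0,0,-0.005],[0,0,-0.01],[0,0,-0.015],[0,0,-0.015],[0,0,-0.015],[0,0,-0.015],[0,0,-0.015],[0,0,-0.015],[0,0,-0.015],[0,0,-0.015]],"roll":[0,0,0,0,0,0,0,0,0,0]}' 10 60
python3 - <<'E'
from h import *
o=ctrl.get_obs();print(o["tool_pos"],o["contact_force"],o["wrist_torque"],np.degrees(o["q"][5]))
E
python3 -m handwheel '{"offset":[[0,0,-0.005],[0,0,-0.01],[0,0,-0.01],[0,0,-0.01],[0,0,-0.01],[0,0,-0.01],[0,0,-0.01],[0,0,-0.01],[0,0,-0.01],[0,0,-0.01]],"roll":[0,0,0,0,0,0,0,0,0,0]}' 10 60
python3 - <<'E'
from h import *
o=ctrl.get_obs();print(o["tool_pos"],o["contact_force"],o["wrist_torque"],np.degrees(o["q"][5]))
E
```

```text
t: 35.1
tool_pos: [0.4909, 0.1549, 0.0536]
tool_rot: [-1.988, 2.432, 0.0]
contact_force: [-0.1, 2.8, 3.6]
opening: 0.0251
[0.49089242 0.15490391 0.05361589] [-0.09737103  2.82688882  3.60220202] [ 0.48747778  0.0131068  -0.03725141] 110.66495091437311
t: 36.1
tool_pos: [0.4909, 0.1549, 0.0534]
tool_rot: [-1.988, 2.432, 0.0]
contact_force: [-0.5, 2.0, 5.3]
opening: 0.0252
[0.49093077 0.15491583 0.05344564] [-0.53897682  1.98001906  5.30178929] [0.45720341 0.16851932 0.06091948] 110.66450326545524
```

```bash
python3 -m handwheel '{"offset":[[0,0.005,0.01],[0,0.01,0.018],[0,0.01,0.018],[0,0.01,0.018],[0,0.01,0.018],[0,0.01,0.018],[0,0.01,0.018],[0,0.01,0.018],[0,0.01,0.018],[0,0.01,0.018]],"roll":[0,0,0,0,0,0,0,0,0,0]}' 10 60
python3 -m handwheel '{"offset":[[0,0,0],[0,0,0],[0,0,0],[0,0,0],[0,0,0],[0,0,0],[0,0,0],[0,0,0],[0,0,0],[0,0,0]],"roll":[0,0,0,0,0,0,0,0,0,0]}' 62 60
python3 -m handwheel '{"offset":[[0,0,0.2],[0,0,0.5],[0,0,1],[0,0,1.8],[0,0,2.6],[-0.3,-0.3,3.4],[-0.6,-0.9,3.6],[-0.8,-1.8,3.6],[-1,-2.8,3.6],[-1,-3.8,3.6]],"roll":[0,0,0,0,0,0,0,0,0,0]}' 62 60
python3 -m handwheel '{"offset":[[0,-1,0],[0,-2,0],[0,-3,0],[0,-4,0],[0,-5,0],[0,-5,0],[0,-5,0],[0,-5,0],[0,-5,0],[0,-5,0]],"roll":[0,0,0,0,0,0,0,0,0,0]}' 62 60
python3 - <<'E'
from h import *
snap("scene","scene19",(295,190,435,320),6);snap("top","top19");crop("top19","c19",(250,165,355,270),5.7);snap("scene","scene20")
E
```

```text
t: 37.1
tool_pos: [0.4908, 0.155, 0.0537]
tool_rot: [-1.989, 2.432, -0.001]
contact_force: [1.8, 0.1, 3.0]
opening: 0.025
t: 38.1
tool_pos: [0.4907, 0.1551, 0.0537]
tool_rot: [-1.989, 2.432, -0.0]
contact_force: [0.8, 0.3, -0.3]
opening: 0.0621
t: 39.1
tool_pos: [0.4503, 0.0021, 0.1994]
tool_rot: [-1.989, 2.429, -0.003]
contact_force: [0.2, 0.1, -0.1]
opening: 0.062
t: 40.1
tool_pos: [0.4509, -0.1959, 0.1978]
tool_rot: [-1.991, 2.43, -0.0]
contact_force: [-0.1, 0.1, 0.2]
opening: 0.0617
```

View pics/scene19.png

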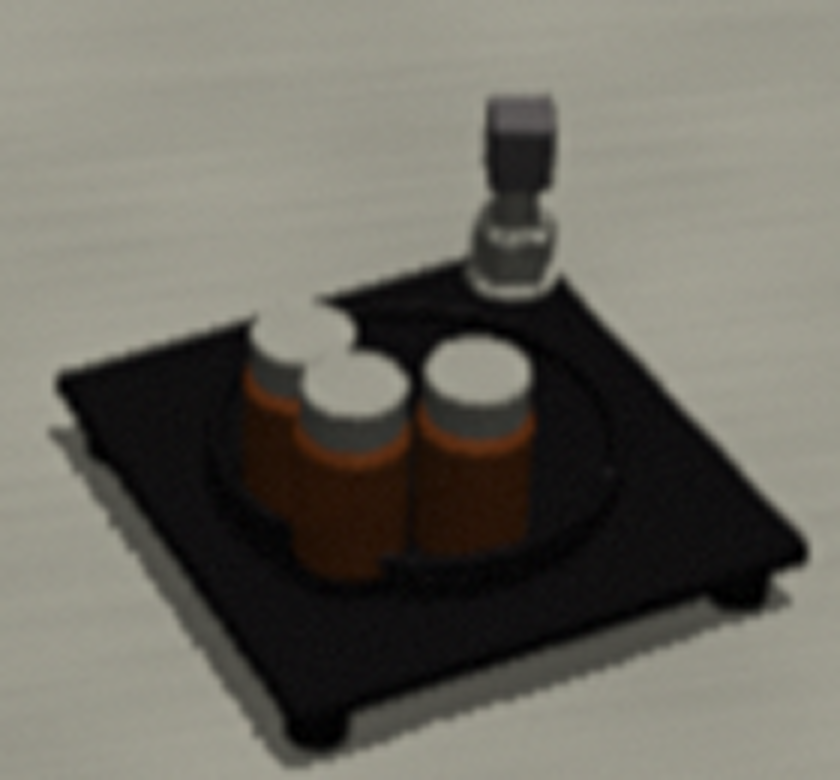

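View pics/c19.png

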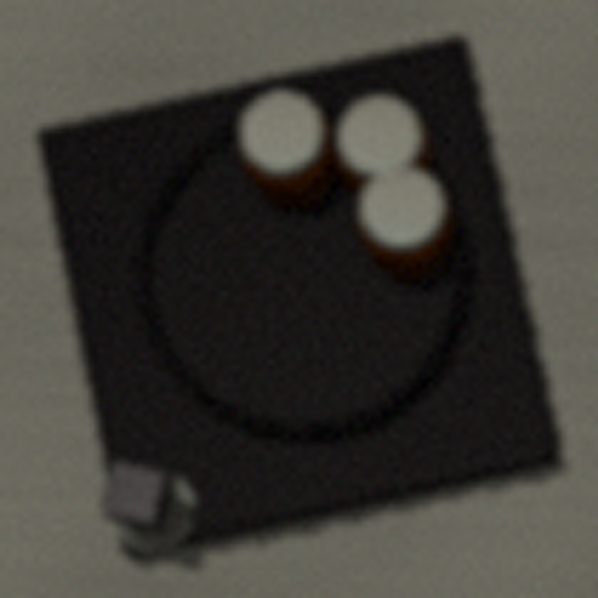

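View pics/scene20.png

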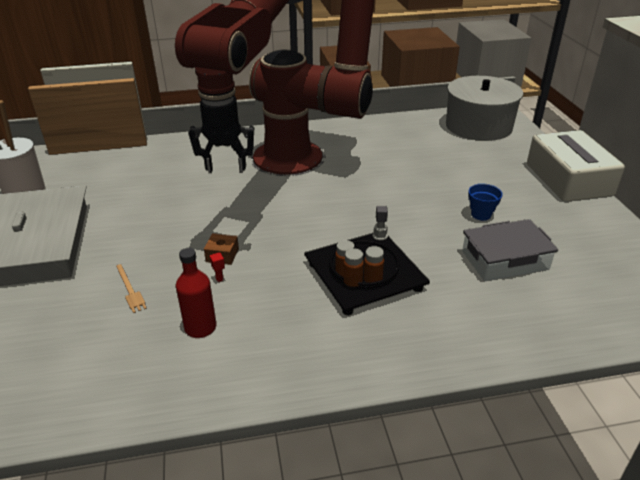

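```bash
python3 - <<'E'
from h import *
g=lambda s,c:cv2.cvtColor(cv2.imread(f"pics/{s}_raw.png"),cv2.COLOR_BGR2GRAY)[c[1]:c[3],c[0]:c[2]].astype(np.float32)
for a,b,c in(("scene0","scene19",(300,240,432,320)),("top0","top19",(262,168,350,235)),("scene0","scene19",(300,240,345,320)),("scene0","scene19",(395,255,435,300))):
    A,B=g(a,c),g(b,c);print(cv2.phaseCorrelate(A,B,cv2.createHanningWindow(A.shape[::-1],cv2.CV_32F)))
ims=[]
for s,t in(("scene0",.0697),("scene19",.0607)):
    o=[(circ(.4908,.155,t,.015),(0,0,255),True),(circ(.4908,.155,t-.024,.015),(255,0,255),True)]
    ims+=[overlay(s,[],(368,212,394,246),7.5,None,1.2),overlay(s,o,(368,212,394,246),7.5,None,1.2)]
cv2.imwrite("pics/o20.png",np.hstack(ims))
E
```

```text
((0.5099215142707578, 0.040959242927115724), 0.8916325911769161)
((0.1651236427690037, 0.07354810902734954), 1.0368529085759763)
((0.45836395283182085, 0.04998671352286266), 0.968898836241828)
((0.08249058184522085, 0.38832445354509915), 0.8858093897501628)
```

View pics/o20.png

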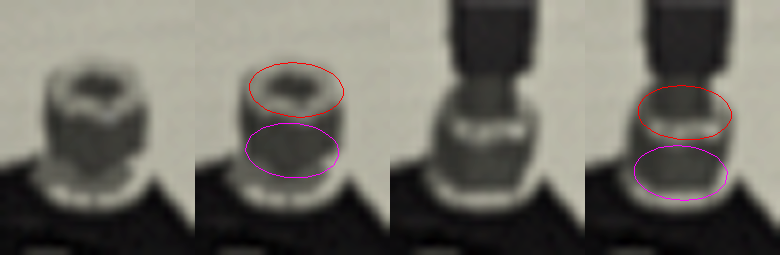

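```bash
python3 - <<'E'
from h import *
print(ctrl.finish_job(), ctrl.get_obs()["t"])
E
```

```text
the job is handed in; nothing more can be done
the job is handed in; nothing more can be done
```

I took the key from its block, set it into the screw foot's socket and turned it clockwise about 331° in all, with one regrip. Then I let go, moved the arm clear and handed the job in at about 40 s. The key is left standing in the socket.

**Last checks**
- **Screw depth:** touching the socket floor with the key puts the screw at about 6.4–6.5 rad. That is roughly 1.3 mm of pad squeeze, give or take 0.5 mm. The height change felt at the floor agrees with the angle turned.
- **Firmness:** pressing on the key met firm resistance (about 5 N), where before the turning the rack gave at about 2.6 N. I judged "level" only from this and from the pictures.
- **Rack position:** it moved by about 0.4 mm in the top camera and 1.2 mm in the scene camera, close to what the cameras can resolve.
- **Bystanders:** in the last scene picture the red look-alike and the bystanders appear where they were.

**Disagreements**
- **Finger ends:** they stood about 25–30 mm higher in the pictures than the reported TCP, so I set the grasp height by the pictures. The key was held firmly there.
- **Camera fixes:** the two cameras differed by 2–4 mm on the socket's position, so I centred the key by the side forces felt.
- **Model overlay:** after turning, the sunken head's top edge matched my predicted outline, but its lower edge did not line up clearly.

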